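# Draw a sprung rod out to its length pin and hold it

## Task

Set up the spring tester for a reading: take the yellow-headed pin from the rack and stand it fully home in the bore of the brass length block, and let go of it. Then take the rod's black knob, draw the rod out against its spring until the red pointer is level with the middle of the pin, without pulling it well past, and finish holding it there by the knob. The program ends while still holding; leave the other pins and everything else on the bench where they are.

Things in the scene. Friction and masses are not known exactly. Their poses are not given: they have to be found in the camera images.
- tester: Spring tester, fixed: grey base plate 115 (x) x 280 (y, from -150 to +130 mm) x 12 mm carrying a steel barrel (29 to 37 mm thick) that lies along the plate's y axis. Origin: on the plate's underside. The rod pulls out along +y. Barrel axis at x = +25 mm, z = 65 mm, from y = -146 to +52 mm; its top, saddles included, is at z = 84 mm.
- pull_rod (a joint): How far the rod is drawn out of the barrel along the tester's +y (m): 0 at rest, 0.10 at its stop. An inner spring pulls it back: about 4 N at rest, growing evenly to 14 N at 85 mm. It springs home when released. The length to pull differs each time, 35 to 85 mm: it is the distance along y from the pointer at rest to the pin in the length block.
- knob_grip (a point): Black knob at the rod's outer end, part of the rod. This point: middle of its grip, on the rod's axis; at rest at x = +25, y = +95, z = 65 mm in the tester's frame (53 mm above the base plate). Same axes as the tester. The grip is 18 mm wide (x), 36 mm long (y), 22 mm high (z), with a 29 mm wide round flange beyond it at y = +18 to +24 mm. Can be pinched across x from above.
- pointer_tip (a point): Tip of the red pointer, an arm 3 mm thick (along y) and 8 mm high that sticks out of the barrel's slot to the tester's -x and moves with the rod. At rest at x = -20, y = -110, z = 65 mm in the tester's frame. Its tip passes 4 mm from the pin's shaft without touching it.
- length_block: Brass block 40 x 40 x 36 mm fixed on the base plate at x = -30 mm in the tester's frame, at a y that differs each time (-75 to -25 mm). Origin: centre of its underside, 12 mm above the bench; same axes as the tester.
- length_block_hole0 (a point): Centre of the mouth of the block's upright bore, on its top face, 48 mm above the bench. Bore 13.5 mm wide, 28 mm deep, chamfered mouth.
- pin_yellow: Loose steel pin, 12 mm thick, 110 mm long, 60 g, with a yellow round head 20 mm wide over its top 26 mm. Origin: centre of its lower end; z runs up to the head. It starts upright in one of the rack's three bores, lower end 13 mm above the bench, and is lifted straight up by at least 25 mm to come free. Fully home in the length block its lower end is 8 mm above the block's underside.
- pin_blue: The same pin with a blue head, upright in the rack: leave it.
- pin_green: The same pin with a green head, upright in the rack: leave it.
- pin_rack: Fixed aluminium rack 50 (x) x 150 (y) x 35 mm on a 3 mm green mat, with three upright bores 25 mm deep in a row along y, 50 mm apart. Origin: centre of its underside. Which pin stands where varies.
- the_hand_driver: Bystander: orange-handled screwdriver, 175 mm long, lying. Origin: underside centre.
- calliper: Bystander: steel calliper, 204 mm long, lying. Origin: underside centre.
- torque_tester: Bystander: dark instrument, 105 x 62 x 50 mm. Origin: underside centre.
- tray_pins: Bystander: red parts tray, 79 x 103 x 34 mm. Origin: underside centre.
- tape_masking: Bystander: roll of cream tape, 98 mm across, 25 mm high. Origin: underside centre.

How it is judged:
On the way, in this order (a step that is already met when the one before it is completed fails the run):
1. the yellow pin stands fully home in the length block, released, with the rod still at rest (horizontal distance between pin_yellow and length_block_hole0 below 0.004 m and z of pin_yellow in the frame of length_block below 0.012 m and angle between pin_yellow's own z axis and vertical below 0.12 rad and contact force between the fingers and pin_yellow below 0.1 N and value of joint pull_rod below 0.01 m), for 0.2 s.
2. the rod is held by its knob with the pointer level with the pin (y of pointer_tip in the frame of length_block between -0.005 and 0.005 m and contact force between the fingers and pull_rod above 2 N and contact force between pull_rod and pin_yellow below 0.2 N), for 0.3 s.
At the end, for the whole second after the job is handed in: The yellow pin stands upright in the length block's bore, its lower end within 4 mm of the bottom and nothing gripping it; the fingers hold the knob (over 2 N) with the pointer within 5 mm of the pin's middle along the rod, and the rod rests on nothing else, through the last second (all of step 2 and horizontal distance between pin_yellow and length_block_hole0 below 0.004 m and z of pin_yellow in the frame of length_block below 0.012 m and angle between pin_yellow's own z axis and vertical below 0.12 rad and contact force between the fingers and pin_yellow below 0.1 N); the arm keeps its last pose, push and grip.
It fails at once if the pointer is pulled more than 15 mm past the pin's place (y of pointer_tip in the frame of length_block above 0.015 m).
It fails at once if another pin is moved more than 20 mm (distance of any of pin_blue, pin_green from where it was at the start of the episode above 0.02 m).
It fails at once if a bystander is moved more than 25 mm (distance of any of the_hand_driver, calliper, torque_tester, tray_pins, tape_masking from where it was at the start of the episode above 0.025 m).
It also fails if it takes over 53 s, if anything falls off the work surface, if the arm or the gripper's body presses on something with over 40 N, if the wrist force passes 120 N, or if a joint passes its speed limit or range.

## Robot

A 6-joint arm with a two-finger parallel gripper is mounted at the origin on a cart in front of the work surface, level with it; the furniture and walls round the work are solid. World frame = base frame: x ahead of the robot, y to its left, z up, the work surface at z = 0. Lengths are in m, angles in rad, forces in N, time in s.
With the tool pointing down it reaches from about 0.35 to 0.775 m from the base axis. Payload 5.5 kg.
Tool frame: the origin (TCP) lies at the very end of the fingers, on their centre line; the grasp point (between the pads) lies 19 mm behind it; x points along the fingers, y is the direction in which the jaws open and shut, and the axes are right-handed (so a half turn about x gives the same grasp; the last joint's range is limited). The gripper opens to 85 mm and grips with 20 to 120 N. Pads are 22 mm wide; open, the fingers measure 114 mm over their backs; the gripper's body (76 mm by 85 mm) begins 54 mm behind the grasp point. The pads swing forward as they close: fully open they stand 13 mm farther back than shut.
Start: joints at [0.993, 0.313, 0.046, 1.304, 0, 1.431], TCP at [0.244, 0.521, 0.202] pointing down, gripper open.
Joint ranges: [-2.76, 2.76], [-0.86, 1.69], [-1.03, 1.26], [-2.2, 2.34], [-1.47, 1.5], [-3.14, 3.14]. Speed limits (rad/s): [2.57, 2.57, 3.14, 3.14, 3.14, 3.14].

## Interface

Orientations are given as a unit quaternion [w, x, y, z].
In Python, from workcell import env gives the robot as it stands.
- The arm moves only by the tool servo_tool, never from a script. Its argument "increments" is a list of rows, each an object with "offset": the shift along the tool's x, y, z in cm, a list of three; "yaw": the turn about the tool's x in degrees. In form: [{"offset": [x, y, z], "yaw": yaw}, ...]. A call has exactly 8 rows; each row is the pose to reach, as a shift and turn from the pose commanded when the call began, along the tool's axes at that moment; what a row does not reach only later rows make up. A row lasts 1/10 s, in which the tool goes at most 50 mm and 8.59 degrees, less where a joint would pass 70% of its speed; a pose out of reach is approached as far as the arm can. A call with a gripper value outside its range is refused whole. "claw" is the opening, from 0 (shut) to 1 (fully open), set as the call begins (left out, the last holds). The fingers move at their own pace and stop on an object; "force" is the grip in N (left out, the last holds). Time passes only in rows, so rows that repeat a pose let the fingers close, or fill a call up. It gives the time, the measured TCP pose, the force and the opening at its end, in the units of the state.
- env.get_state(): the state, without advancing time (a new reading comes with each control period).
- env.read_camera(name): name is "scene" or "side" or "wrist"; returns (picture, depth): 384x512x3 uint8, red, green, blue; 384x512 float32, m along the optical axis (not along the pixel's ray), 0 where there is no reading.
- env.camera_model(name): a dict with "vertical_fov" (degrees; the focal length in pixels is half the picture's height over the tangent of half this angle, whatever the lens; pixels are square), "cx", "cy" (the principal point, pixels), "world_from_camera" (4x4, takes a point from camera to world coordinates). Camera axes: x right, y up, looking along -z (the intrinsics and any distortion apply to the point x, -y, -z); pixel columns grow to the right and rows downward; lengths in m; the calibration is good to about 2 mm. The wrist camera is an equidistant fisheye: a pixel r from the principal point sees the ray r / f radians off the axis. A picture is of the moment at which its call begins: read the wrist's pose just before it. camera_model takes no time and is no camera call; for the wrist camera it gives the pose at the moment of the call.
- env.hand_in(): hands the job in, once; it reports no verdict.
The state is a dict: "clock": time; "joint_pos": joint angles; "qvel": joint speeds; "tau": joint torques, N m; "tcp_pos": TCP position; "orientation": TCP orientation; "wrist_force": force on the tool from outside, world axes, zero at the start; "ft_torque": the same for the moment, N m; "finger_gap": finger opening in m.
Only numpy, scipy, OpenCV 4.12 (cv2) and the standard library are available. Lean on these libraries where they do the work, as an engineer would, in place of code of your own. Each camera call takes 0.05 s, during which the arm holds its last target.

## Working session

There is one attempt and no reset: what is moved stays moved. The work goes in short steps, Python scripts to look and compute and a tool call to move; the robot and the scene stay as the last step left them, time stands still between calls to the robot, and variables do not carry over. Pictures are saved under pics/ and viewed, and the job is handed in when it is done.

Besides the shell and the picture viewer there is one more tool, called after "Request:" in YAML: its name, and indented under it one key for each argument. servo_tool: Moves the arm, as the interface text tells. Its arguments: {"type":"object","properties":{"increments":{"type":"array","items":{"type":"object","properties":{"offset":{"type":"array","items":{"type":"number"}},"yaw":{"type":"number"}}}},"claw":{"type":"number"},"force":{"type":"number"}},"required":["increments"]}

```bash
ls; mkdir -p pics
cat > h.py <<'E'
import numpy as np, cv2
from workcell import env
def grab(n,fn):
    M=env.camera_model(n); im,d=env.read_camera(n); cv2.imwrite('pics/'+fn+'.png',im[:,:,::-1]); np.savez('pics/'+fn+'.npz',im=im,d=d,**{k:np.array(v) for k,v in M.items()}); return im,d,M
def load(fn):
    z=np.load('pics/'+fn+'.npz'); return z['im'],z['d'],{k:z[k] for k in z.files if k not in('im','d')}
def ray(M,u,v,fish=False):
    f=192/np.tan(np.radians(float(M['vertical_fov']))/2); x=(u-M['cx']);y=(v-M['cy'])
    if fish:
        r=np.hypot(x,y); t=r/f; s=np.sin(t)/max(r,1e-9); c=np.array([x*s,-y*s,-np.cos(t)])
    else: c=np.array([x/f,-y/f,-1.])
    T=np.array(M['world_from_camera']); return T[:3,3],T[:3,:3]@c
def onz(M,u,v,z,fish=False):
    o,r=ray(M,u,v,fish); return o+r*(z-o[2])/r[2]
def dep(M,d,u,v):
    o,r=ray(M,u,v); return o+r*d[int(v),int(u)]
E
python3 - <<'E'
from h import *
print(env.get_state())
for n in ['scene','side','wrist']:
    im,d,M=grab(n,n+'0'); print(n,{k:np.round(v,3) if k!='x' else v for k,v in M.items() if not isinstance(v,str)})
E
```

```text
pics
{'clock': 0.0, 'joint_pos': array([ 9.93381411e-01,  3.14002156e-01,  4.49768995e-02,  1.30357021e+00,
       -3.78672277e-05,  1.43119287e+00]), 'qvel': array([-0.00073081, -0.00038482,  0.00148485,  0.00210761,  0.00054042,
       -0.00157047]), 'tau': array([-1.26609930e-04, -4.80636334e+01,  2.98528594e+01,  1.95840007e-02,
       -2.43947243e-04, -3.16077468e-06]), 'tcp_pos': array([0.24349326, 0.52028896, 0.20120705]), 'orientation': array([ 0.69002122,  0.15295602,  0.69044253, -0.15415671]), 'wrist_force': array([-0.15853595,  0.96919877,  0.40448528]), 'ft_torque': array([ 0.02645655, -0.06399783, -0.0003917 ]), 'finger_gap': 0.0854757675675132}
scene {'vertical_fov': np.float64(52.334), 'cx': np.float64(252.507), 'cy': np.float64(185.196), 'world_from_camera': array([[ 0.628,  0.367, -0.686,  0.014],
       [-0.778,  0.286, -0.559, -0.393],
       [-0.01 ,  0.885,  0.465,  0.468],
       [ 0.   ,  0.   ,  0.   ,  1.   ]])}
side {'vertical_fov': np.float64(57.832), 'cx': np.float64(254.836), 'cy': np.float64(194.266), 'world_from_camera': array([[ 1.   , -0.   ,  0.01 ,  0.618],
       [ 0.007,  0.654, -0.757, -0.543],
       [-0.006,  0.757,  0.654,  0.627],
       [ 0.   ,  0.   ,  0.   ,  1.   ]])}
wrist {'vertical_fov': np.float64(65.706), 'cx': np.float64(256.182), 'cy': np.float64(189.328), 'world_from_camera': array([[ 0.424, -0.873, -0.242,  0.181],
       [ 0.906,  0.408,  0.115,  0.549],
       [-0.002, -0.268,  0.963,  0.373],
       [ 0.   ,  0.   ,  0.   ,  1.   ]])}
```

View pics/scene0.png

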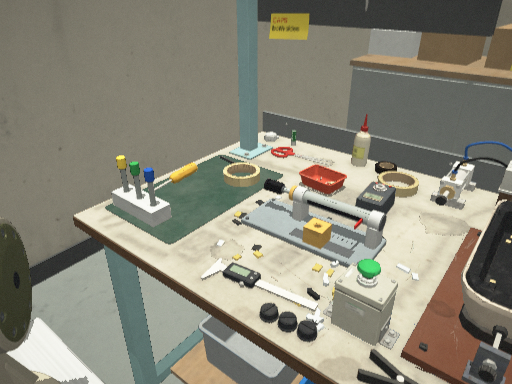

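View pics/side0.png

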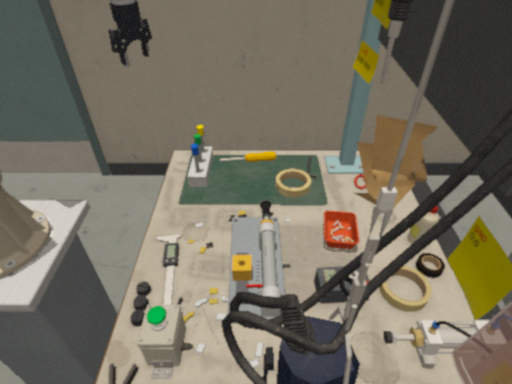

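View pics/wrist0.png

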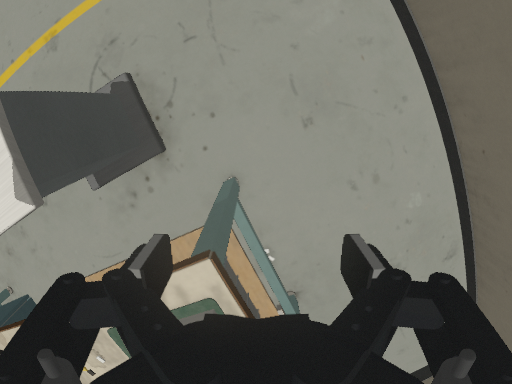

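The scene view shows the pin heads at yellow (121,160), green (135,168) and blue (149,173). The brass block is at (317,232) and the knob at (273,186). The side view shows the yellow head at (200,128), the block at (242,265), the knob at (266,208) and the red pointer at about (254,286).

```bash
cat > m.py <<'E'
from h import *
def blobs(im,lo,hi,mn=8):
    hsv=cv2.cvtColor(im,cv2.COLOR_RGB2HSV); m=cv2.inRange(hsv,lo,hi)
    n,l,s,c=cv2.connectedComponentsWithStats(m); return [(tuple(np.round(c[i],1)),tuple(s[i])) for i in range(1,n) if s[i][4]>=mn]
def tri(A,B):
    (o1,r1),(o2,r2)=A,B
    r1=r1/np.linalg.norm(r1);r2=r2/np.linalg.norm(r2)
    t=np.linalg.lstsq(np.c_[r1,-r2],o2-o1,rcond=None)[0]
    p,q=o1+t[0]*r1,o2+t[1]*r2; return (p+q)/2,np.linalg.norm(p-q)
E
python3 - <<'E'
from m import *
for n in ['scene0','side0']:
    im,d,M=load(n); print(n)
    for nm,lo,hi in [('yel',(18,150,100),(32,255,255)),('red',(0,170,100),(5,255,255)),('grn',(50,120,60),(75,255,255)),('blu',(105,120,60),(125,255,255)),('orange',(8,150,100),(18,255,255))]:
        for c,s in blobs(im,lo,hi,12): 
            u,v=c; print(nm,c,s,np.round(dep(M,d,u,v),3))
for n,x,y,w,h in [('scene0',230,170,170,100),('side0',180,190,130,130),('scene0',90,140,100,90),('side0',160,110,80,90)]:
    im,_,_=load(n); cv2.imwrite(f'pics/c_{n}_{x}.png',cv2.resize(im[y:y+h,x:x+w,::-1],None,fx=4,fy=4,interpolation=cv2.INTER_CUBIC))
E
```

```text
scene0
yel (np.float64(289.2), np.float64(25.7)) (np.int32(269), np.int32(14), np.int32(40), np.int32(25), np.int32(893)) [0.831 0.157 0.372]
yel (np.float64(121.0), np.float64(162.8)) (np.int32(116), np.int32(157), np.int32(11), np.int32(12), np.int32(95)) [0.438 0.324 0.115]
yel (np.float64(183.3), np.float64(172.3)) (np.int32(170), np.int32(163), np.int32(27), np.int32(20), np.int32(255)) [0.612 0.327 0.025]
yel (np.float64(324.7), np.float64(232.8)) (np.int32(322), np.int32(229), np.int32(6), np.int32(7), np.int32(14)) [ 0.572 -0.113  0.044]
red (np.float64(364.5), np.float64(125.1)) (np.int32(361), np.int32(115), np.int32(7), np.int32(16), np.int32(45)) [0.989 0.009 0.117]
red (np.float64(282.3), np.float64(151.2)) (np.int32(271), np.int32(147), np.int32(23), np.int32(10), np.int32(116)) [0.918 0.227 0.008]
red (np.float64(322.2), np.float64(177.9)) (np.int32(300), np.int32(165), np.int32(46), np.int32(28), np.int32(655)) [0.839 0.044 0.006]
red (np.float64(358.1), np.float64(222.7)) (np.int32(354), np.int32(218), np.int32(8), np.int32(11), np.int32(26)) [ 0.608 -0.16   0.067]
g
[... 3141 characters left out ...]
0.228 0.119]
blu (np.float64(435.2), np.float64(324.7)) (np.int32(433), np.int32(322), np.int32(6), np.int32(6), np.int32(23)) [ 0.909 -0.249  0.09 ]
orange (np.float64(330.2), np.float64(228.2)) (np.int32(328), np.int32(223), np.int32(6), np.int32(13), np.int32(25)) [0.795 0.05  0.005]
orange (np.float64(342.0), np.float64(229.4)) (np.int32(336), np.int32(225), np.int32(11), np.int32(9), np.int32(31)) [0.824 0.047 0.004]
orange (np.float64(346.2), np.float64(234.2)) (np.int32(344), np.int32(232), np.int32(7), np.int32(6), np.int32(16)) [0.831 0.032 0.002]
orange (np.float64(349.2), np.float64(241.7)) (np.int32(345), np.int32(240), np.int32(10), np.int32(4), np.int32(15)) [0.833 0.007 0.004]
```

View pics/c_scene0_230.png

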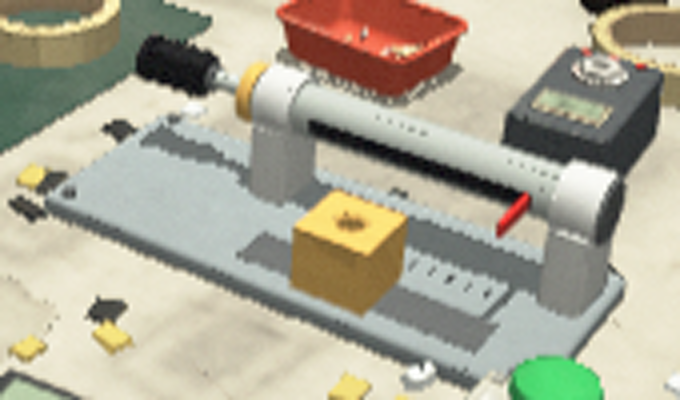

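View pics/c_side0_180.png

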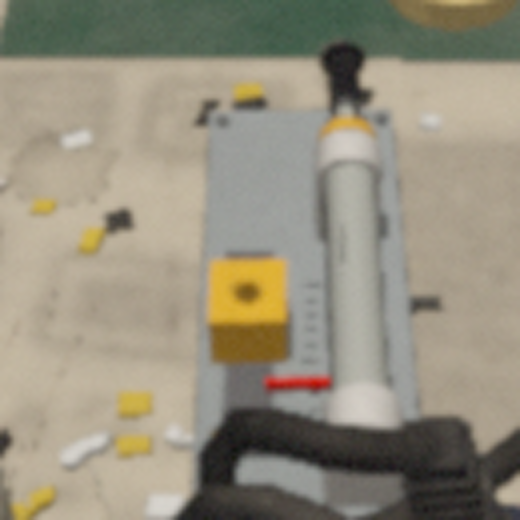

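Run:
```python
from m import *
a,da,A=load('scene0'); b,db,B=load('side0')
for nm,p,q in [('yel',(121,162.8),(199.8,129.1)),('grn',(134.2,167.9),(197.5,138.5)),('blu',(148.6,174.5),(194.5,148.8)),('hole',(318,227),(242,259))]:
    X,e=tri(ray(A,*p),ray(B,*q)); print(nm,X.round(4),e.round(4))
# knob mask: dark
for fn,(x0,y0,x1,y1) in [('scene0',(262,178,290,196)),('side0',(258,198,274,222))]:
    im,d,M=load(fn); s=im[y0:y1,x0:x1].max(2)<60; v,u=np.nonzero(s); P=np.array([dep(M,d,x+x0,y+y0) for x,y in zip(u,v)]); P=P[(P[:,2]>.04)&(P[:,2]<.1)]; print(fn,len(P),np.percentile(P,[2,50,98],axis=0).round(3).tolist())
# barrel axis: points z>0.05 in region near barrel
for fn,M,d in [('scene0',A,da),('side0',B,db)]:
    V,U=np.mgrid[150:340,200:420]; o,_=ray(M,0,0)
    P=np.array([dep(M,d,u,v) for u,v in zip(U.ravel(),V.ravel())])
    for zl,zh in [(.008,.016),(.075,.09)]:
        m=(P[:,2]>zl)&(P[:,2]<zh)&(P[:,0]>.54)&(P[:,0]<.72)&(P[:,1]>-.22)&(P[:,1]<.09); Q=P[m]
        print(fn,zl,m.sum(),np.percentile(Q,[1,50,99],axis=0).round(3).tolist(), np.degrees(np.polyfit(Q[:,1],Q[:,0],1)[0]).round(2), cv2.minAreaRect((Q[:,:2]*1000).astype(np.float32)))
```

```text
yel [0.4488 0.3432 0.1086] 0.0049
grn [0.4487 0.2931 0.1092] 0.0024
blu [0.4474 0.2416 0.1091] 0.0021
hole [ 0.5842 -0.0863  0.0458] 0.0123
scene0 187 [[0.618, 0.027, 0.059], [0.624, 0.047, 0.072], [0.637, 0.066, 0.079]]
side0 96 [[0.625, 0.029, 0.071], [0.636, 0.051, 0.077], [0.644, 0.067, 0.08]]
scene0 0.008 3380 [[0.55, -0.198, 0.009], [0.597, -0.073, 0.012], [0.664, 0.075, 0.015]] -1.65 ((604.4696655273438, -60.41215515136719), (126.84226989746094, 280.07366943359375), 0.07757783681154251)
scene0 0.075 710 [[0.618, -0.195, 0.075], [0.63, -0.094, 0.078], [0.644, 0.065, 0.084]] -0.98 ((630.4739379882812, -63.36065673828125), (29.94763946533203, 264.74853515625), 2.2370362281799316)
side0 0.008 2416 [[0.553, -0.188, 0.01], [0.601, -0.038, 0.013], [0.669, 0.077, 0.016]] -1.6 ((608.94482421875, -58.6322021484375), (284.6700744628906, 127.56425476074219), 88.83582305908203)
side0 0.075 1004 [[0.622, -0.19, 0.075], [0.637, -0.094, 0.079], [0.653, 0.067, 0.086]] -1.37 ((637.4431762695312, -60.273681640625), (33.032623291015625, 264.1103515625), 1.310280680656433)
```

```bash
cat >> m.py <<'E'
from scipy.spatial.transform import Rotation as Ro
def tool():
    s=env.get_state(); q=s['orientation']; R=Ro.from_quat([q[1],q[2],q[3],q[0]]).as_matrix(); return s,R
def go(t):
    s,R=tool(); print('clock',s['clock'].__round__(2) if 1 else 0,'tcp',s['tcp_pos'].round(4),'gap',round(s['finger_gap'],4),'F',s['wrist_force'].round(2))
    print('R',R.round(3).tolist(),'jaw yaw deg',np.degrees(np.arctan2(R[1,1],R[0,1])).round(2)); 
    if t is not None: print('offset cm',(R.T@(np.array(t)-s['tcp_pos'])*100).round(2))
E
python3 - <<'E'
from m import *
go([.449,.34,.20])
E
```

```text
clock 0.15 tcp [0.2435 0.5204 0.2014] gap 0.0852 F [0.51 0.87 0.05]
R [[-0.001, 0.424, 0.906], [-0.001, 0.906, -0.424], [-1.0, -0.001, -0.0]] jaw yaw deg 64.92
offset cm [ 0.15 -7.63 26.26]
```

Request:
servo_tool:
  increments:
    - {"offset": [0,-1,3.3],"yaw": 8}
    - {"offset": [0,-2,6.6],"yaw": 16}
    - {"offset": [0,-3,9.9],"yaw": 24}
    - {"offset": [0,-4,13.2],"yaw": 32}
    - {"offset": [0,-5,16.5],"yaw": 40}
    - {"offset": [0,-6,19.8],"yaw": 48}
    - {"offset": [0,-6.8,23],"yaw": 56}
    - {"offset": [0,-7.6,26.3],"yaw": 64.5}
  claw: 1

```text
clock: 0.95
tcp_pos: [0.4504, 0.3394, 0.2019]
orientation: [0.5, 0.5, 0.5, -0.5]
wrist_force: [0.4, 0.4, 0.1]
finger_gap: 0.0857
```

Run:
```python
from m import *
go([.449,.34,.20])
im,d,M=grab('wrist','w1')
s,R=tool(); T=np.array(M['world_from_camera']); print((R.T@(T[:3,3]-s['tcp_pos'])).round(4),(R.T@T[:3,:3]).round(3).tolist())
for nm,lo,hi in [('yel',(18,150,100),(32,255,255)),('grn',(50,120,60),(75,255,255)),('blu',(105,120,60),(125,255,255))]:
    for c,s in blobs(im,lo,hi,40): print(nm,c,s,onz(M,*c,.123,True).round(4))
```

```text
clock 0.95 tcp [0.4504 0.3394 0.2019] gap 0.0857 F [0.44 0.44 0.12]
R [[-0.0, 1.0, 0.001], [-0.0, 0.001, -1.0], [-1.0, -0.0, 0.0]] jaw yaw deg 0.08
offset cm [ 0.19 -0.14 -0.06]
[-0.1718 -0.0052 -0.0705] [[0.003, 0.267, -0.964], [1.0, -0.011, 0.0], [-0.01, -0.964, -0.267]]
yel (np.float64(34.8), np.float64(19.1)) (np.int32(31), np.int32(7), np.int32(9), np.int32(28), np.int32(142)) [0.2207 0.5197 0.123 ]
yel (np.float64(37.7), np.float64(140.5)) (np.int32(30), np.int32(30), np.int32(23), np.int32(204), np.int32(1170)) [0.2245 0.3894 0.123 ]
yel (np.float64(386.0), np.float64(166.7)) (np.int32(352), np.int32(154), np.int32(68), np.int32(26), np.int32(1274)) [0.5683 0.3593 0.123 ]
yel (np.float64(251.2), np.float64(186.4)) (np.int32(241), np.int32(174), np.int32(21), np.int32(26), np.int32(434)) [0.4452 0.3403 0.123 ]
blu (np.float64(250.3), np.float64(284.4)) (np.int32(241), np.int32(276), np.int32(19), np.int32(18), np.int32(258)) [0.4438 0.2392 0.123 ]
```

View pics/w1.png

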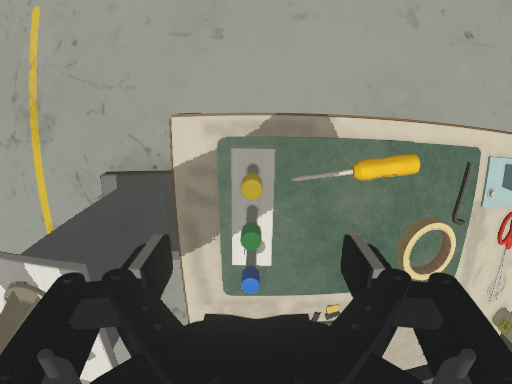

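The wrist view puts the yellow head at (251,186), between green at (250,236) and blue at (250,281). The finger centre line is at column ~257, which suggests the wrist camera is biased by about 4 mm. I'll lower over the pin and look again.

Request:
servo_tool:
  increments:
    - {"offset": [1.5,0,0],"yaw": 0}
    - {"offset": [3,0,-0.1],"yaw": 0}
    - {"offset": [5,0,-0.2],"yaw": 0}
    - {"offset": [7,0,-0.3],"yaw": 0}
    - {"offset": [9,-0.1,-0.3],"yaw": 0}
    - {"offset": [10.5,-0.1,-0.3],"yaw": 0}
    - {"offset": [11.1,-0.1,-0.3],"yaw": 0}
    - {"offset": [11.1,-0.1,-0.3],"yaw": 0}

```text
clock: 1.8
tcp_pos: [0.4479, 0.3431, 0.0901]
orientation: [0.502, 0.497, 0.502, -0.499]
wrist_force: [0.5, 0.3, 0.5]
finger_gap: 0.0857
```

Run:
```python
from m import *
go(None)
for n,f in [('wrist','w2'),('side','side2'),('scene','scene2')]:
    im,d,M=grab(n,f)
im,d,M=load('w2')
for c,s in blobs(im,(18,150,100),(32,255,255),40): print(c,s,onz(M,*c,.123,True).round(4))
a=cv2.resize(load('scene2')[0][120:240,80:220],None,fx=2.8,fy=2.8); b=cv2.resize(load('side2')[0][90:210,130:270],None,fx=2.8,fy=2.8)
cv2.imwrite('pics/ab2.png',np.hstack([a,b])[:,:,::-1])
```

```text
clock 1.8 tcp [0.4479 0.3431 0.0901] gap 0.0857 F [0.52 0.35 0.47]
R [[-0.002, 1.0, 0.008], [-0.001, 0.008, -1.0], [-1.0, -0.002, 0.001]] jaw yaw deg 0.44
(np.float64(21.3), np.float64(13.4)) (np.int32(17), np.int32(0), np.int32(9), np.int32(30), np.int32(150)) [0.3068 0.4797 0.123 ]
(np.float64(23.5), np.float64(142.3)) (np.int32(15), np.int32(25), np.int32(25), np.int32(218), np.int32(1263)) [0.3095 0.4002 0.123 ]
(np.float64(431.0), np.float64(194.6)) (np.int32(388), np.int32(177), np.int32(86), np.int32(37), np.int32(2088)) [0.5432 0.3704 0.123 ]
(np.float64(252.4), np.float64(244.8)) (np.int32(235), np.int32(221), np.int32(36), np.int32(48), np.int32(1397)) [0.4452 0.3428 0.123 ]
```

View pics/w2.png

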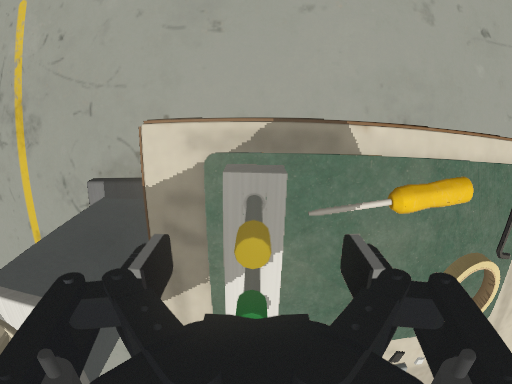

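View pics/ab2.png

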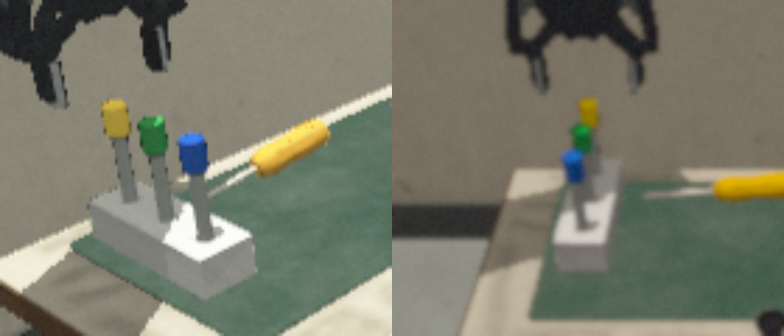

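Run:
```python
from m import *
for fn,(x0,y0,x1,y1) in [('scene2',(80,120,220,240)),('side2',(130,90,270,210))]:
    im,d,M=load(fn); P=[];C=[]
    for v in range(y0,y1):
        for u in range(x0,x1): P.append(dep(M,d,u,v)); C.append(im[v,u])
    P=np.array(P);C=np.array(C); m=(C.max(1)<70)&(np.abs(P[:,0]-.45)<.12)&(np.abs(P[:,1]-.34)<.1)&(P[:,2]>.03)
    Q=P[m]; print(fn,m.sum(),np.percentile(Q,[0.5,2,10,50,98],axis=0).round(3).tolist())
    lo=Q[Q[:,2]<np.percentile(Q[:,2],8)]; print(lo[:12].round(3).tolist())
    hsv=cv2.cvtColor(C[None].astype(np.uint8),cv2.COLOR_RGB2HSV)[0]; y=(hsv[:,0]>18)&(hsv[:,0]<32)&(hsv[:,1]>150)&(P[:,0]<.47)&(P[:,2]>.05); print('yel',np.percentile(P[y],[2,50,98],axis=0).round(3).tolist())
```

```text
scene2 955 [[0.375, 0.29, 0.094], [0.376, 0.324, 0.142], [0.379, 0.327, 0.156], [0.41, 0.333, 0.193], [0.511, 0.355, 0.223]]
[[0.492, 0.353, 0.152], [0.491, 0.352, 0.151], [0.491, 0.348, 0.152], [0.493, 0.346, 0.151], [0.492, 0.341, 0.153], [0.504, 0.336, 0.15], [0.49, 0.351, 0.149], [0.492, 0.351, 0.148], [0.49, 0.344, 0.15], [0.492, 0.342, 0.15], [0.492, 0.338, 0.151], [0.492, 0.33, 0.153]]
yel [[0.435, 0.324, 0.101], [0.441, 0.329, 0.115], [0.452, 0.343, 0.124]]
side2 800 [[0.383, 0.323, 0.144], [0.385, 0.324, 0.152], [0.393, 0.326, 0.182], [0.456, 0.332, 0.21], [0.523, 0.355, 0.235]]
[[0.408, 0.346, 0.174], [0.51, 0.338, 0.177], [0.407, 0.339, 0.174], [0.408, 0.344, 0.172], [0.499, 0.332, 0.177], [0.505, 0.331, 0.178], [0.507, 0.337, 0.175], [0.4, 0.33, 0.176], [0.402, 0.332, 0.175], [0.404, 0.338, 0.172], [0.407, 0.337, 0.172], [0.409, 0.341, 0.17]]
yel [[0.443, 0.326, 0.102], [0.451, 0.33, 0.118], [0.458, 0.347, 0.125]]
```

Run:
```python
from m import *
go(None)
im,d,M=grab('side','side3'); go(None)
cv2.imwrite('pics/s3.png',cv2.resize(im[60:180,130:290,::-1],None,fx=5,fy=5))
P=np.array([dep(M,d,u,v) for v in range(60,180) for u in range(130,290)])
for a,b in [(.38,.43),(.47,.52)]:
    m=(P[:,0]>a)&(P[:,0]<b)&(P[:,1]>.31)&(P[:,1]<.37)&(P[:,2]>.06); Q=P[m]; Q=Q[np.argsort(Q[:,2])]; print(len(Q),Q[:10].round(3).tolist())
```

```text
clock 1.95 tcp [0.4493 0.3438 0.092 ] gap 0.0853 F [0.18 0.16 0.5 ]
R [[0.001, 1.0, 0.007], [0.001, 0.007, -1.0], [-1.0, 0.001, -0.001]] jaw yaw deg 0.43
clock 2.0 tcp [0.4494 0.3439 0.0922] gap 0.0856 F [-0.45  0.9  -0.21]
R [[0.002, 1.0, 0.007], [0.001, 0.007, -1.0], [-1.0, 0.002, -0.001]] jaw yaw deg 0.42
501 [[0.409, 0.343, 0.138], [0.409, 0.347, 0.139], [0.408, 0.334, 0.139], [0.409, 0.351, 0.14], [0.406, 0.332, 0.141], [0.403, 0.332, 0.141], [0.405, 0.336, 0.142], [0.409, 0.351, 0.143], [0.409, 0.333, 0.143], [0.397, 0.338, 0.144]]
669 [[0.499, 0.337, 0.138], [0.502, 0.335, 0.139], [0.496, 0.333, 0.14], [0.501, 0.339, 0.14], [0.504, 0.339, 0.143], [0.499, 0.333, 0.143], [0.502, 0.338, 0.144], [0.497, 0.331, 0.144], [0.505, 0.34, 0.145], [0.507, 0.339, 0.146]]
```

View pics/s3.png

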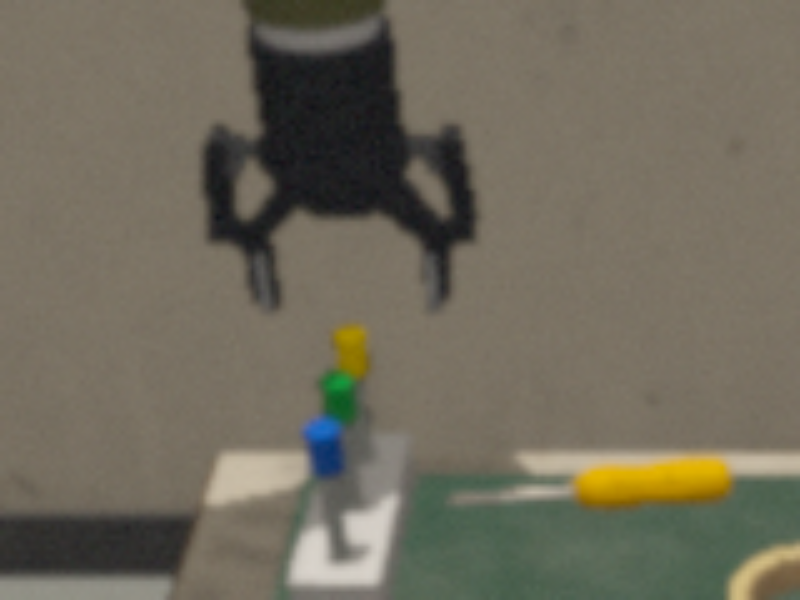

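Run:
```python
from m import *
im,d,M=load('side3')
def ony(M,u,v,y): o,r=ray(M,u,v); return o+r*(y-o[1])/r[1]
for u,v in [(183.5,121),(217,121),(200.5,126)]: print(ony(M,u,v,.344).round(4))
A=grab('scene','scene3')
im,d,M=A; cv2.imwrite('pics/sc3.png',cv2.resize(im[90:210,60:220,::-1],None,fx=5,fy=5))
```

```text
[0.4049 0.344  0.1373]
[0.5007 0.344  0.1371]
[0.4518 0.344  0.1211]
```

View pics/sc3.png

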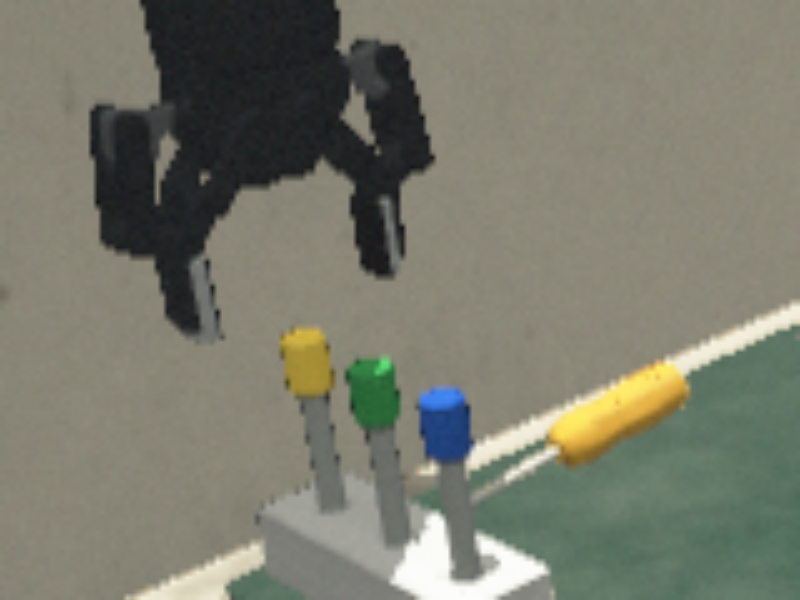

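The side and scene views put the open fingertips at z≈0.137, 13 mm above the head. The reported TCP implies about 0.105. I'll rise a little, shut the jaws and measure where the tips really are.

Request:
servo_tool:
  increments:
    - {"offset": [-2,0,0],"yaw": 0}
    - {"offset": [-4,0,0],"yaw": 0}
    - {"offset": [-4,0,0],"yaw": 0}
    - {"offset": [-4,0,0],"yaw": 0}
    - {"offset": [-4,0,0],"yaw": 0}
    - {"offset": [-4,0,0],"yaw": 0}
    - {"offset": [-4,0,0],"yaw": 0}
    - {"offset": [-4,0,0],"yaw": 0}
  claw: 0
  force: 40

```text
clock: 2.85
tcp_pos: [0.4485, 0.3433, 0.1306]
orientation: [0.502, 0.498, 0.502, -0.498]
wrist_force: [-0.3, 0.1, 0.2]
finger_gap: 0.0002
```

Run:
```python
from m import *
go(None)
a,da,A=grab('scene','scene4');b,db,B=grab('side','side4');grab('wrist','w4')
cv2.imwrite('pics/ab4.png',np.hstack([cv2.resize(a[70:210,60:200],None,fx=2.8,fy=2.8),cv2.resize(b[40:180,130:270],None,fx=2.8,fy=2.8)])[:,:,::-1])
```

```text
clock 2.85 tcp [0.4485 0.3433 0.1306] gap 0.0002 F [-0.3   0.12  0.16]
R [[-0.001, 1.0, 0.007], [-0.0, 0.007, -1.0], [-1.0, -0.001, 0.0]] jaw yaw deg 0.42
```

View pics/ab4.png

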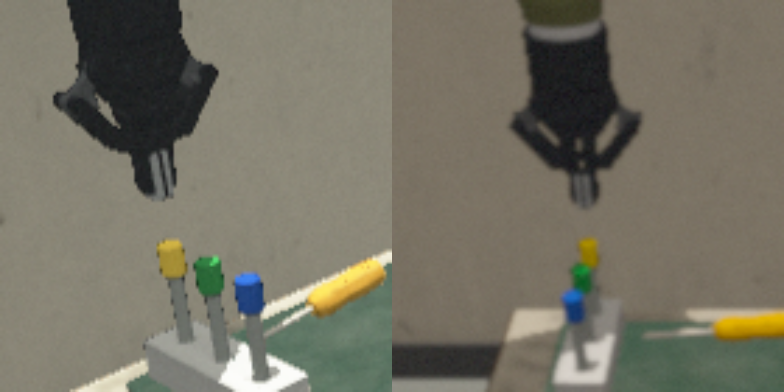

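View pics/w4.png

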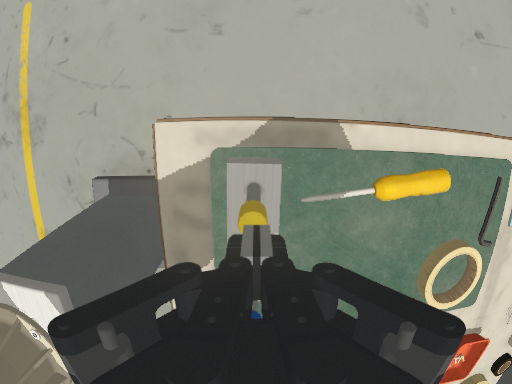

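Run:
```python
from m import *
A=load('scene4')[2];B=load('side4')[2]
X,e=tri(ray(A,118.6,140.7),ray(B,198.9,113.2)); print(X.round(4),e)
C=load('scene3')[2];D=load('side3')[2]
for p,q in [((101.6,158),(183.5,121.5)),((138,144),(217,121.5))]:
    X,e=tri(ray(C,*p),ray(D,*q)); print(X.round(4),e)
im,d,W=load('w4')
for v in range(225,300,8): print(v,d[v,250:265].round(3)[::4], [ (lambda o,r: (o+r/np.linalg.norm(r)*0))(*ray(W,257,v,True)).round(3)] if 0 else '')
b,db,_=load('side4'); a,da,_=load('scene4')
for v in range(100,118,2): print(v,dep(B,db,199,v).round(3))
```

```text
[0.4522 0.342  0.1604] 0.004182223234506489
[0.4053 0.3417 0.1351] 0.0032564724986713822
[0.5007 0.3431 0.1355] 0.0009138773763425305
225 [0.149 0.149 0.149 0.149] 
233 [0.139 0.139 0.138 0.141] 
241 [0.13  0.13  0.129 0.129] 
249 [0.123 0.122 0.123 0.122] 
257 [0.117 0.117 0.117 0.118] 
265 [0.107 0.118 0.117 0.108] 
273 [0.106 0.119 0.118 0.11 ] 
281 [0.108 0.12  0.121 0.108] 
289 [0.11  0.121 0.121 0.109] 
297 [0.111 0.123 0.122 0.11 ] 
100 [0.459 0.33  0.208]
102 [0.458 0.33  0.202]
104 [0.457 0.334 0.195]
106 [0.457 0.332 0.19 ]
108 [0.456 0.332 0.184]
110 [0.456 0.331 0.178]
112 [0.455 0.333 0.171]
114 [0.454 0.332 0.166]
116 [ 0.278  1.261 -0.337]
```

Triangulated, the shut tips are at z≈0.160 while the reported TCP is 0.131. The real tips are about 30 mm short of the reported TCP and about 3.5 mm further along +x. Going down to a reported z of 0.061 is safe in either case, so I'll open and descend, moving x by −3.5 mm.

Request:
servo_tool:
  increments:
    - {"offset": [0,-0.2,0],"yaw": 0}
    - {"offset": [0,-0.35,0],"yaw": 0}
    - {"offset": [0,-0.35,0],"yaw": 0}
    - {"offset": [1,-0.35,0],"yaw": 0}
    - {"offset": [3,-0.35,0],"yaw": 0}
    - {"offset": [5,-0.35,0],"yaw": 0}
    - {"offset": [7,-0.35,0],"yaw": 0}
    - {"offset": [7,-0.35,0],"yaw": 0}
  claw: 1

```text
clock: 3.8
tcp_pos: [0.4429, 0.342, 0.0577]
orientation: [0.501, 0.496, 0.502, -0.5]
wrist_force: [-0.3, -0.4, -0.3]
finger_gap: 0.0854
```

Run:
```python
from m import *
go(None)
a,da,A=grab('scene','scene5');b,db,B=grab('side','side5');grab('wrist','w5')
cv2.imwrite('pics/ab5.png',np.hstack([cv2.resize(a[90:230,60:200],None,fx=2.8,fy=2.8),cv2.resize(b[60:200,130:270],None,fx=2.8,fy=2.8)])[:,:,::-1])
```

```text
clock 3.8 tcp [0.4429 0.342  0.0577] gap 0.0854 F [-0.28 -0.43 -0.31]
R [[-0.005, 1.0, 0.007], [-0.003, 0.007, -1.0], [-1.0, -0.005, 0.003]] jaw yaw deg 0.41
```

View pics/ab5.png

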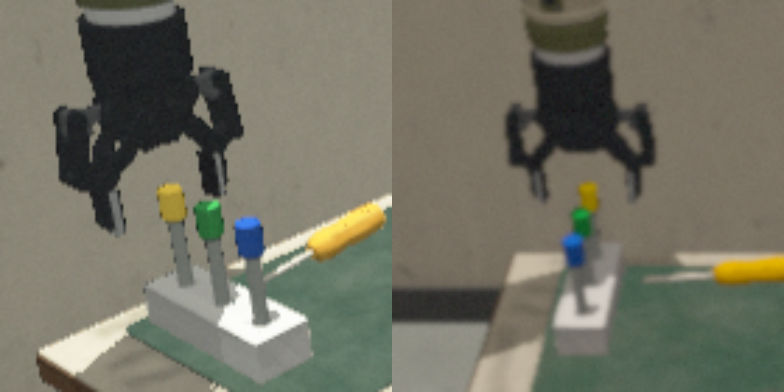

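View pics/w5.png

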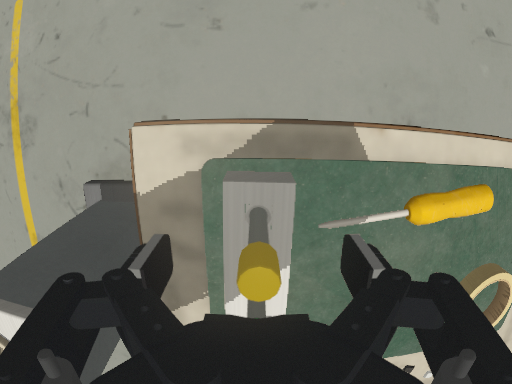

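The jaws now straddle the yellow head at (259,272), with the finger centre at column 257. I'll close.

Request:
servo_tool:
  increments:
    - {"offset": [0,0,0],"yaw": 0}
    - {"offset": [0,0,0],"yaw": 0}
    - {"offset": [0,0,0],"yaw": 0}
    - {"offset": [0,0,0],"yaw": 0}
    - {"offset": [0,0,0],"yaw": 0}
    - {"offset": [0,0,0],"yaw": 0}
    - {"offset": [0,0,0],"yaw": 0}
    - {"offset": [0,0,0],"yaw": 0}
  claw: 0
  force: 40

```text
clock: 4.75
tcp_pos: [0.4455, 0.3436, 0.0615]
orientation: [0.502, 0.498, 0.502, -0.498]
wrist_force: [-0.4, 1.0, 4.0]
finger_gap: 0.0188
```

Run:
```python
from m import *
go(None)
a,da,A=grab('scene','scene6');b,db,B=grab('side','side6');grab('wrist','w6')
cv2.imwrite('pics/ab6.png',np.hstack([cv2.resize(a[90:230,60:200],None,fx=2.8,fy=2.8),cv2.resize(b[60:200,130:270],None,fx=2.8,fy=2.8)])[:,:,::-1])
```

```text
clock 4.75 tcp [0.4455 0.3436 0.0615] gap 0.0188 F [-0.39  1.03  3.96]
R [[0.001, 1.0, 0.007], [0.0, 0.007, -1.0], [-1.0, 0.001, -0.0]] jaw yaw deg 0.42
```

View pics/ab6.png

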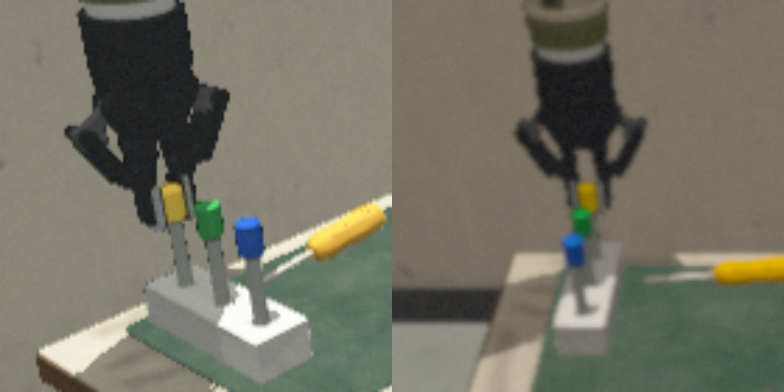

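View pics/w6.png

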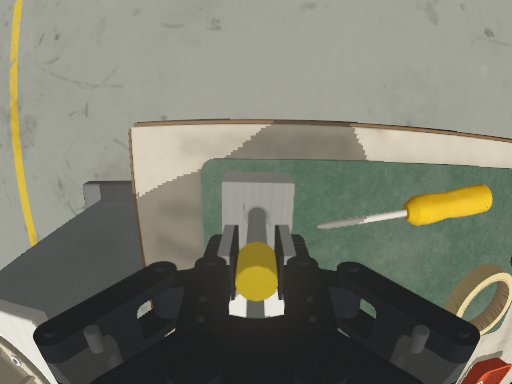

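The head is gripped with a gap of 18.8 mm, and the wrist view shows it centred at (257,272). Next I'll lift and work out the hole position.

Request:
servo_tool:
  increments:
    - {"offset": [-1,0,0],"yaw": 0}
    - {"offset": [-2.5,0,0],"yaw": 0}
    - {"offset": [-4.5,0,0],"yaw": 0}
    - {"offset": [-6.5,0,0],"yaw": 0}
    - {"offset": [-8.5,0,0],"yaw": 0}
    - {"offset": [-10.5,0,0],"yaw": 0}
    - {"offset": [-12,0,0],"yaw": 0}
    - {"offset": [-12,0,0],"yaw": 0}

```text
clock: 5.7
tcp_pos: [0.4463, 0.344, 0.1834]
orientation: [0.502, 0.499, 0.501, -0.497]
wrist_force: [0.1, 0.1, 0.0]
finger_gap: 0.0188
```

Run:
```python
from m import *
go(None)
A=load('scene0')[2];B=load('side0')[2]
a=load('scene0')[0];b=load('side0')[0]
for nm,im,x,y in [('sc',a,318,225),('si',b,242,263)]:
    g=im[y-5:y+6,x-7:x+8].astype(int).sum(2); w=np.clip(np.median(g)-60-g,0,None); V,U=np.mgrid[y-5:y+6,x-7:x+8]; 
    print(nm,(U*w).sum()/w.sum(),(V*w).sum()/w.sum())
X,e=tri(ray(A,317.75,225.25),ray(B,241.75,263)); print('tri',X.round(4),e)
print(onz(A,317.75,225.25,.048).round(4),onz(B,241.75,263,.048).round(4))
# same on heads tops: plane check with known mid head z=.11
print(onz(A,121,162.8,.110).round(4),onz(B,199.8,129.1,.11).round(4))
grab('wrist','w7')
a=grab('scene','scene7')[0]
cv2.imwrite('pics/a7.png',cv2.resize(a[60:230,60:260],None,fx=3,fy=3)[:,:,::-1])
```

```text
clock 5.7 tcp [0.4463 0.344  0.1834] gap 0.0188 F [0.14 0.12 0.05]
R [[0.003, 1.0, 0.007], [0.002, 0.007, -1.0], [-1.0, 0.003, -0.002]] jaw yaw deg 0.42
sc 317.0225340136054 225.8654336734694
si 241.32527652601394 262.65342072920936
tri [ 0.5841 -0.0897  0.0459] 0.0011041412475380158
[ 0.5808 -0.0919  0.048 ] [ 0.5843 -0.0907  0.048 ]
[0.4448 0.3348 0.11  ] [0.4484 0.3456 0.11  ]
```

View pics/w7.png

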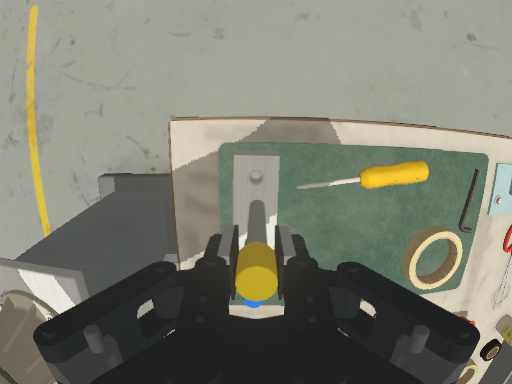

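View pics/a7.png

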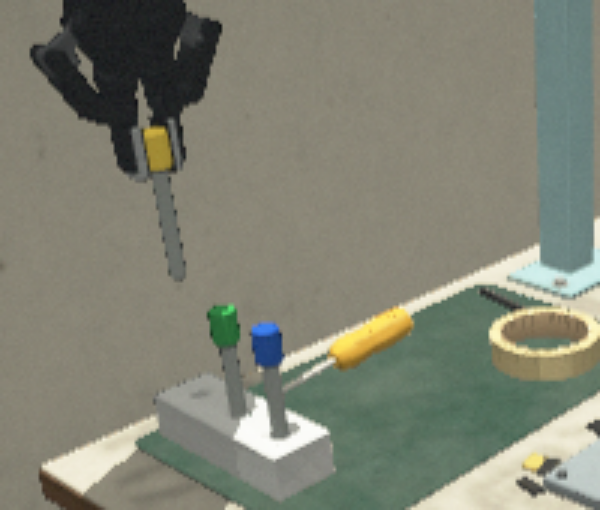

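The wrist view shows the empty rack bore at (256,177), directly below the pin. That gives a reference: over the brass bore at the same height above its mouth, the bore should appear at the same pixel. I'll settle and measure it precisely.

Request:
servo_tool:
  increments:
    - {"offset": [0,0,0],"yaw": 0}
    - {"offset": [0,0,0],"yaw": 0}
    - {"offset": [0,0,0],"yaw": 0}
    - {"offset": [0,0,0],"yaw": 0}
    - {"offset": [0,0,0],"yaw": 0}
    - {"offset": [0,0,0],"yaw": 0}
    - {"offset": [0,0,0],"yaw": 0}
    - {"offset": [0,0,0],"yaw": 0}

```text
clock: 6.6
tcp_pos: [0.4453, 0.3434, 0.1812]
orientation: [0.502, 0.498, 0.502, -0.498]
wrist_force: [-0.2, 1.0, 0.0]
finger_gap: 0.0189
```

Run:
```python
from m import *
go([.582,-.09,.1934])
im,d,M=grab('wrist','w8'); go(None)
cv2.imwrite('pics/w8c.png',cv2.resize(im[145:245,190:330,::-1],None,fx=5,fy=5))
print(onz(M,256,177,.038,True))
g=cv2.cvtColor(im,cv2.COLOR_RGB2GRAY)[168:187,244:269]; print(g)
```

```text
clock 6.6 tcp [0.4453 0.3434 0.1812] gap 0.0189 F [-0.17  1.03  0.  ]
R [[0.0, 1.0, 0.007], [0.0, 0.007, -1.0], [-1.0, 0.0, -0.0]] jaw yaw deg 0.42
offset cm [-1.23 13.36 43.44]
clock 6.65 tcp [0.4453 0.3435 0.1812] gap 0.019 F [-0.49  0.46 -1.41]
R [[0.0, 1.0, 0.007], [0.0, 0.007, -1.0], [-1.0, 0.0, -0.0]] jaw yaw deg 0.42
[0.44424894 0.33771901 0.038     ]
[[161 162 162 162 160 161 163 163 163 161 159 160 161 161 159 159 159 161
  160 161 161 159 158 160 161]
 [162 162 163 162 160 162 163 163 162 160 158 158 160 159 157 157 159 161
  161 159 161 159 157 160 162]
 [161 162 163 162 159 162 163 163 162 157 151 151 148 146 147 147 155 160
  160 161 161 157 154 160 162]
 [161 161 163 163 159 161 162 162 156 148 146 149 156 153 149 146 143 150
  156 160 160 159 158 159 161]
 [161 162 163 162 158 160 162 155 148 151 158 165 165 163 162 160 154 146
  144 152 159 159 158 160 162]
 [161 162 163 162 156 155 158 149 152 159 162 164 165 163 161 161 160 157
  146 144 155 159 159 160 161]
 [161 162 164 162 156 151 150 150 157 161 162 164 165 162 162 161 161 160
  151 138 145 158 159 159 161]
 [16
[... 556 characters left out ...]
30 116 117 117 117 117 115 117 116 116
  128 139 144 155 158 160 160]
 [160 160 163 162 160 160 153 148 140 120 117 115 115 115 116 115 117 124
  135 139 150 159 158 160 161]
 [160 161 162 161 159 162 160 150 145 139 124 119 119 117 117 122 130 135
  140 146 155 157 158 160 160]
 [160 162 162 161 160 161 161 156 148 143 140 136 135 131 132 135 140 142
  147 156 157 152 158 160 159]
 [161 161 163 161 160 161 162 161 157 148 143 142 143 142 140 141 145 155
  159 160 155 152 158 161 160]
 [160 162 163 161 160 160 161 162 160 158 154 152 149 149 147 151 158 160
  159 159 156 153 158 160 161]
 [160 161 162 161 160 161 161 161 159 158 157 160 159 158 158 158 160 160
  159 160 159 158 158 160 160]]
```

View pics/w8c.png

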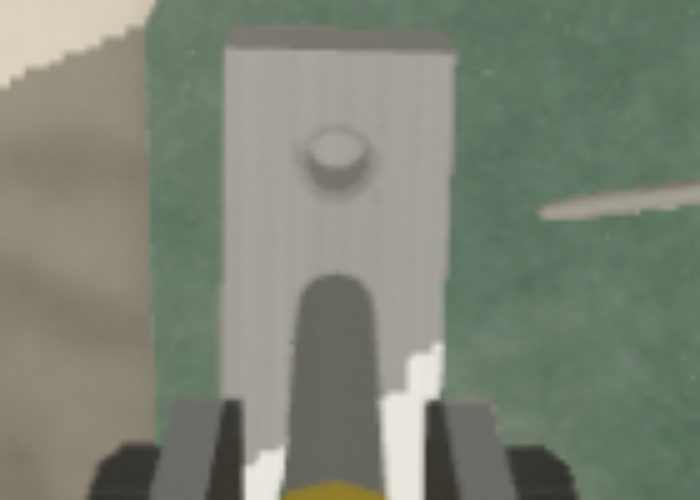

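Request:
servo_tool:
  increments:
    - {"offset": [-0.3,0.5,1.5],"yaw": 0}
    - {"offset": [-0.7,1.2,4],"yaw": 0}
    - {"offset": [-1,2.2,7],"yaw": 0}
    - {"offset": [-1,3.1,10],"yaw": 0}
    - {"offset": [-1,4,13],"yaw": 0}
    - {"offset": [-1,5,16],"yaw": 0}
    - {"offset": [-1,5.9,19],"yaw": 0}
    - {"offset": [-1,6.8,22],"yaw": 0}

```text
clock: 7.45
tcp_pos: [0.5152, 0.1218, 0.1914]
orientation: [0.502, 0.498, 0.502, -0.498]
wrist_force: [0.3, 0.3, -0.8]
finger_gap: 0.0189
```

Request:
servo_tool:
  increments:
    - {"offset": [0,1,3],"yaw": 0}
    - {"offset": [0,2,6.5],"yaw": 0}
    - {"offset": [0,3,10],"yaw": 0}
    - {"offset": [0,4.2,13.5],"yaw": 0}
    - {"offset": [0,5.3,17],"yaw": 0}
    - {"offset": [0,6.2,20],"yaw": 0}
    - {"offset": [0,6.8,21.3],"yaw": 0}
    - {"offset": [0,6.8,21.3],"yaw": 0}

```text
clock: 8.25
tcp_pos: [0.5847, -0.0908, 0.1909]
orientation: [0.501, 0.499, 0.501, -0.499]
wrist_force: [0.0, 0.5, -1.3]
finger_gap: 0.0186
```

Request:
servo_tool:
  increments:
    - {"offset": [0,0,0],"yaw": 0}
    - {"offset": [0,0,0],"yaw": 0}
    - {"offset": [0,0,0],"yaw": 0}
    - {"offset": [0,0,0],"yaw": 0}
    - {"offset": [0,0,0],"yaw": 0}
    - {"offset": [0,0,0],"yaw": 0}
    - {"offset": [0,0,0],"yaw": 0}
    - {"offset": [0,0,0],"yaw": 0}

```text
clock: 9.05
tcp_pos: [0.5844, -0.0885, 0.1911]
orientation: [0.502, 0.498, 0.502, -0.498]
wrist_force: [-0.0, 0.1, 0.1]
finger_gap: 0.0188
```

Run:
```python
from m import *
go(None)
im,d,M=grab('wrist','w9')
cv2.imwrite('pics/w9c.png',cv2.resize(im[135:255,170:350,::-1],None,fx=4,fy=4))
cv2.imwrite('pics/w9.png',im[:,:,::-1])
```

```text
clock 9.05 tcp [ 0.5844 -0.0885  0.1911] gap 0.0188 F [-0.02  0.11  0.12]
R [[0.0, 1.0, 0.007], [0.0, 0.007, -1.0], [-1.0, 0.0, -0.0]] jaw yaw deg 0.42
```

View pics/w9.png

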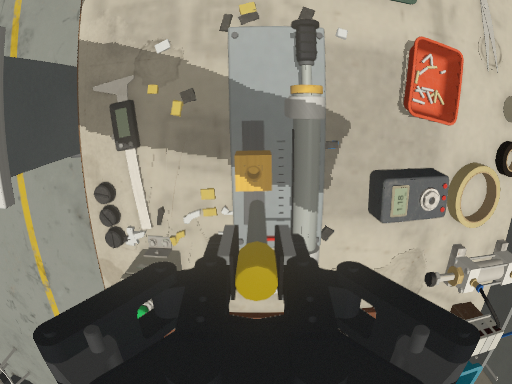

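View pics/w9c.png

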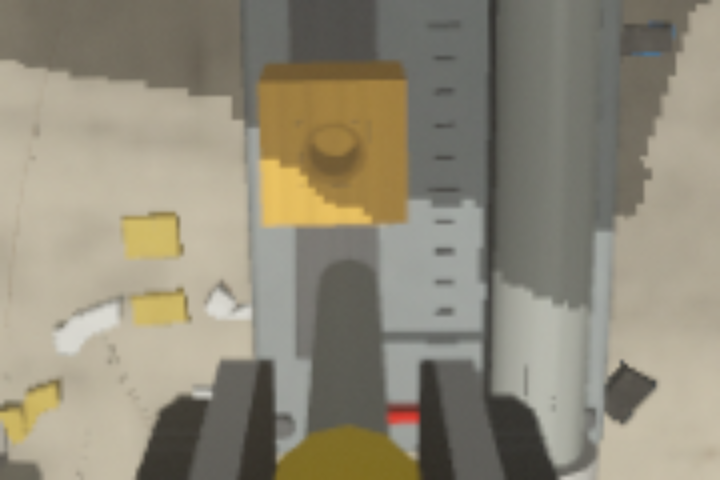

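Run:
```python
from m import *
im,d,M=load('w9'); a=load('w8')[0]
A=cv2.resize(a[162:194,240:274],None,fx=11,fy=11,interpolation=cv2.INTER_CUBIC); B=cv2.resize(im[156:188,237:271],None,fx=11,fy=11,interpolation=cv2.INTER_CUBIC)
for I in (A,B):
    for k in range(0,34,5): cv2.putText(I,str(k),(k*11,8),0,.3,(255,0,0)); cv2.putText(I,str(k),(0,k*11+4),0,.3,(255,0,0))
cv2.imwrite('pics/h9.png',np.hstack([A,cv2.convertScaleAbs(B,alpha=1.3)])[:,:,::-1])
p=onz(M,257,177.4,.048,True); q=onz(M,253.75,172.3,.048,True); print(p,q,q-p)
```

```text
[ 0.58444069 -0.09468886  0.048     ] [ 0.58087797 -0.08904316  0.048     ] [-0.00356272  0.0056457   0.        ]
```

View pics/h9.png

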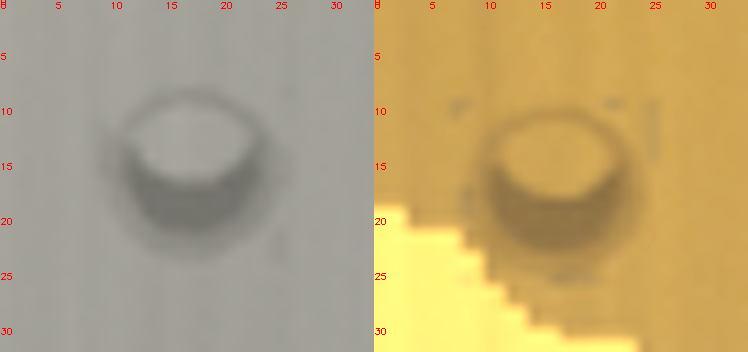

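The brass bore appears about 3.8 px left of and 4.3 px above the reference. I'll correct by −4.1 mm in x and +4.7 mm in y, then compare again.

Request:
servo_tool:
  increments:
    - {"offset": [0,-0.2,-0.2],"yaw": 0}
    - {"offset": [0,-0.41,-0.47],"yaw": 0}
    - {"offset": [0,-0.41,-0.47],"yaw": 0}
    - {"offset": [0,-0.41,-0.47],"yaw": 0}
    - {"offset": [0,-0.41,-0.47],"yaw": 0}
    - {"offset": [0,-0.41,-0.47],"yaw": 0}
    - {"offset": [0,-0.41,-0.47],"yaw": 0}
    - {"offset": [0,-0.41,-0.47],"yaw": 0}

```text
clock: 9.9
tcp_pos: [0.5803, -0.0839, 0.191]
orientation: [0.502, 0.498, 0.502, -0.498]
wrist_force: [-0.6, -0.1, -1.1]
finger_gap: 0.0189
```

Run:
```python
from m import *
go(None)
im,d,M=grab('wrist','w10'); a=load('w8')[0]
A=cv2.resize(a[162:194,240:274],None,fx=11,fy=11,interpolation=cv2.INTER_CUBIC); B=cv2.resize(im[162:194,240:274],None,fx=11,fy=11,interpolation=cv2.INTER_CUBIC)
for I in (A,B):
    cv2.line(I,(193,0),(193,351),(0,0,255),1);cv2.line(I,(0,171),(373,171),(0,0,255),1)
    for x in (120,265): cv2.line(I,(x,60),(x,300),(0,255,0),1)
    for y in (86,258): cv2.line(I,(60,y),(300,y),(0,255,0),1)
cv2.imwrite('pics/h10.png',np.hstack([A,cv2.convertScaleAbs(B,alpha=1.3)])[:,:,::-1])
for n in('scene','side'): grab(n,n+'10')
a=load('scene10')[0];b=load('side10')[0]
cv2.imwrite('pics/ab10.png',np.hstack([cv2.resize(a[110:250,260:400],None,fx=2.8,fy=2.8),cv2.resize(b[180:320,170:310],None,fx=2.8,fy=2.8)])[:,:,::-1])
```

```text
clock 9.9 tcp [ 0.5803 -0.0839  0.191 ] gap 0.0189 F [-0.63 -0.09 -1.05]
R [[-0.0, 1.0, 0.007], [0.0, 0.007, -1.0], [-1.0, -0.0, -0.0]] jaw yaw deg 0.41
```

View pics/h10.png

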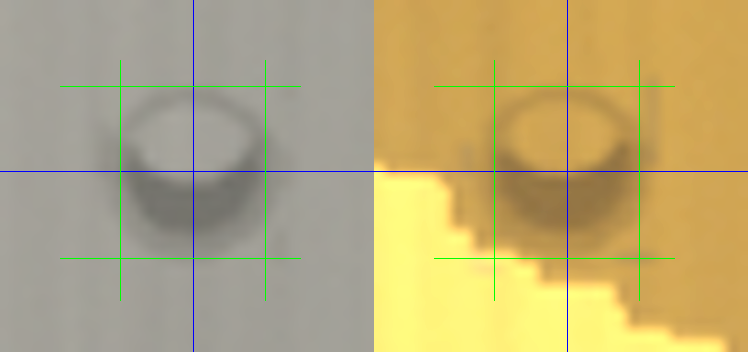

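View pics/ab10.png

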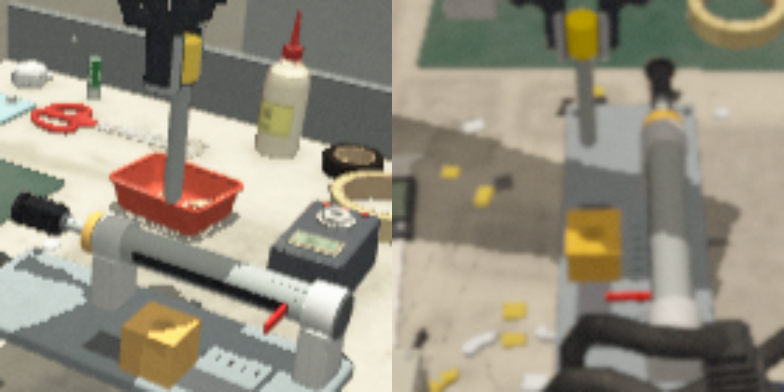

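The bore now matches the reference to about 0.2 px. I'll descend to just above the mouth, then go in gently.

Request:
servo_tool:
  increments:
    - {"offset": [1.5,0,0],"yaw": 0}
    - {"offset": [3.5,0,0],"yaw": 0}
    - {"offset": [5.5,0,0],"yaw": 0}
    - {"offset": [7.5,0,0],"yaw": 0}
    - {"offset": [8.5,0,0],"yaw": 0}
    - {"offset": [8.9,0,0],"yaw": 0}
    - {"offset": [8.9,0,0],"yaw": 0}
    - {"offset": [8.9,0,0],"yaw": 0}

```text
clock: 10.85
tcp_pos: [0.5809, -0.0841, 0.103]
orientation: [0.502, 0.498, 0.501, -0.498]
wrist_force: [0.5, 0.9, -0.4]
finger_gap: 0.0188
```

Run:
```python
from m import *
go(None)
for n in('scene','side','wrist'): grab(n,n+'11')
a=load('scene11')[0];b=load('wrist11')[0]
cv2.imwrite('pics/ab11.png',np.hstack([cv2.resize(a[160:260,270:370],None,fx=3.9,fy=3.9),cv2.resize(b[170:270,206:306],None,fx=3.9,fy=3.9)])[:,:,::-1])
```

```text
clock 10.85 tcp [ 0.5809 -0.0841  0.103 ] gap 0.0188 F [ 0.54  0.86 -0.44]
R [[0.001, 1.0, 0.007], [-0.0, 0.007, -1.0], [-1.0, 0.001, 0.0]] jaw yaw deg 0.42
```

View pics/ab11.png

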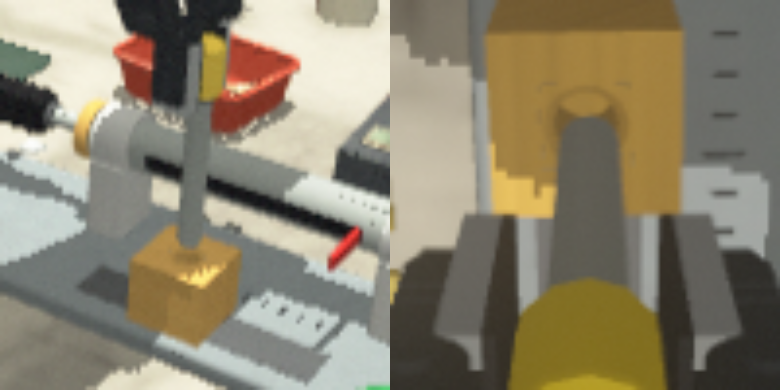

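The pin tip is over the bore and centred in column, so I'll insert slowly.

Request:
servo_tool:
  increments:
    - {"offset": [0.4,0,0],"yaw": 0}
    - {"offset": [0.6,0,0],"yaw": 0}
    - {"offset": [0.8,0,0],"yaw": 0}
    - {"offset": [1.0,0,0],"yaw": 0}
    - {"offset": [1.2,0,0],"yaw": 0}
    - {"offset": [1.4,0,0],"yaw": 0}
    - {"offset": [1.5,0,0],"yaw": 0}
    - {"offset": [1.5,0,0],"yaw": 0}

```text
clock: 11.8
tcp_pos: [0.5801, -0.0839, 0.0869]
orientation: [0.502, 0.498, 0.502, -0.498]
wrist_force: [-0.6, 0.0, -1.1]
finger_gap: 0.0187
```

Request:
servo_tool:
  increments:
    - {"offset": [0.3,0,0],"yaw": 0}
    - {"offset": [0.6,0,0],"yaw": 0}
    - {"offset": [0.9,0,0],"yaw": 0}
    - {"offset": [1.2,0,0],"yaw": 0}
    - {"offset": [1.5,0,0],"yaw": 0}
    - {"offset": [1.7,0,0],"yaw": 0}
    - {"offset": [1.75,0,0],"yaw": 0}
    - {"offset": [1.75,0,0],"yaw": 0}

```text
clock: 12.6
tcp_pos: [0.5802, -0.0839, 0.0695]
orientation: [0.502, 0.498, 0.502, -0.498]
wrist_force: [0.6, -0.4, -0.8]
finger_gap: 0.019
```

Run:
```python
from m import *
go(None)
for n in('scene','side','wrist'): grab(n,n+'12')
a=load('scene12')[0];b=load('wrist12')[0]
cv2.imwrite('pics/ab12.png',np.hstack([cv2.resize(a[160:260,270:370],None,fx=3.9,fy=3.9),cv2.resize(b[170:270,206:306],None,fx=3.9,fy=3.9)])[:,:,::-1])
```

```text
clock 12.6 tcp [ 0.5802 -0.0839  0.0695] gap 0.019 F [ 0.56 -0.35 -0.78]
R [[-0.0, 1.0, 0.007], [0.0, 0.007, -1.0], [-1.0, -0.0, -0.0]] jaw yaw deg 0.41
```

View pics/ab12.png

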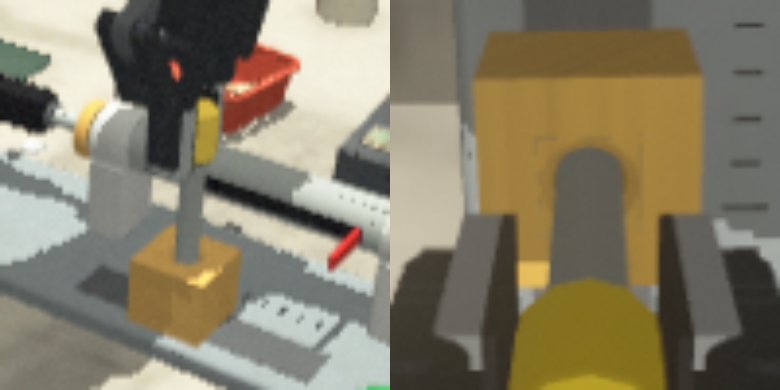

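The pin is in the bore with no side force. I'll release and rise straight up.

Request:
servo_tool:
  increments:
    - {"offset": [0,0,0],"yaw": 0}
    - {"offset": [0,0,0],"yaw": 0}
    - {"offset": [0,0,0],"yaw": 0}
    - {"offset": [0,0,0],"yaw": 0}
    - {"offset": [0,0,0],"yaw": 0}
    - {"offset": [0,0,0],"yaw": 0}
    - {"offset": [0,0,0],"yaw": 0}
    - {"offset": [0,0,0],"yaw": 0}
  claw: 1

```text
clock: 13.55
tcp_pos: [0.5803, -0.0839, 0.0696]
orientation: [0.502, 0.498, 0.502, -0.498]
wrist_force: [0.1, -1.0, -0.2]
finger_gap: 0.0851
```

Request:
servo_tool:
  increments:
    - {"offset": [-1,0,0],"yaw": 0}
    - {"offset": [-2.5,0,0],"yaw": 0}
    - {"offset": [-4.5,0,0],"yaw": 0}
    - {"offset": [-6.5,0,0],"yaw": 0}
    - {"offset": [-8.5,0,0],"yaw": 0}
    - {"offset": [-10.5,0,0],"yaw": 0}
    - {"offset": [-12,0,0],"yaw": 0}
    - {"offset": [-12,0,0],"yaw": 0}

```text
clock: 14.35
tcp_pos: [0.5819, -0.0843, 0.1929]
orientation: [0.503, 0.499, 0.5, -0.497]
wrist_force: [0.5, -0.3, -0.2]
finger_gap: 0.0856
```

Run:
```python
from m import *
go(None)
for n in('scene','side','wrist'): grab(n,n+'13')
go(None)
a=load('scene13')[0];b=load('side13')[0]
cv2.imwrite('pics/ab13.png',np.hstack([cv2.resize(a[140:260,260:380],None,fx=3.2,fy=3.2),cv2.resize(b[190:310,190:310],None,fx=3.2,fy=3.2)])[:,:,::-1])
A=load('scene13')[2];B=load('side13')[2]
for fn in('scene13','side13'): print([x for x in blobs(load(fn)[0],(18,150,60),(32,255,255),30)])
```

```text
clock 14.35 tcp [ 0.5819 -0.0843  0.1929] gap 0.0856 F [ 0.54 -0.31 -0.23]
R [[0.005, 1.0, 0.007], [-0.001, 0.007, -1.0], [-1.0, 0.005, 0.001]] jaw yaw deg 0.41
clock 14.5 tcp [ 0.58   -0.0838  0.1891] gap 0.0855 F [-0.54  0.48 -0.24]
R [[-0.001, 1.0, 0.007], [0.0, 0.007, -1.0], [-1.0, -0.001, -0.0]] jaw yaw deg 0.41
[((np.float64(288.4), np.float64(25.8)), (np.int32(269), np.int32(14), np.int32(39), np.int32(25), np.int32(866))), ((np.float64(182.9), np.float64(172.9)), (np.int32(170), np.int32(163), np.int32(27), np.int32(20), np.int32(226))), ((np.float64(320.1), np.float64(193.1)), (np.int32(315), np.int32(185), np.int32(11), np.int32(17), np.int32(161)))]
[((np.float64(382.1), np.float64(11.2)), (np.int32(372), np.int32(0), np.int32(20), np.int32(29), np.int32(366))), ((np.float64(365.8), np.float64(61.8)), (np.int32(353), np.int32(42), np.int32(26), np.int32(41), np.int32(610))), ((np.float64(266.7), np.float64(155.8)), (np.int32(260), np.int32(152), np.int32(15), np.int32(9), np.int32(98))), ((np.float64(481.5), np.float64(269.1)), (np.int32(448), np.int32(217), np.int32(64), np.int32(102), np.int32(3763))), ((np.float64(240.3), np.float64(240.1)), (np.int32(236), np.int32(233), np.int32(10), np.int32(15), np.int32(123))), ((np.float64(241.5), np.float64(268.4)), (np.int32(232), np.int32(255), np.int32(19), np.int32(25), np.int32(372)))]
```

View pics/ab13.png

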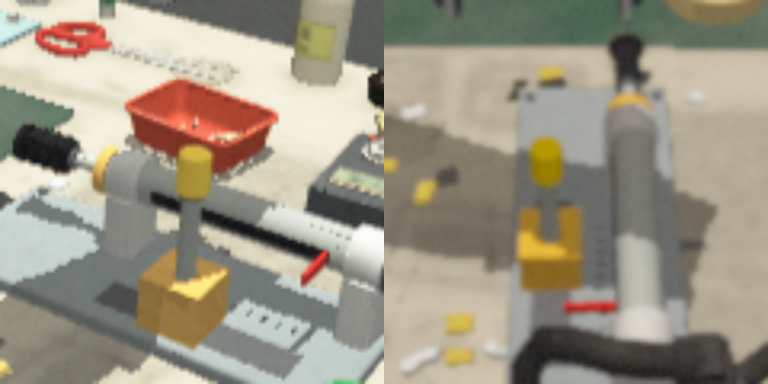

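View pics/wrist13.png

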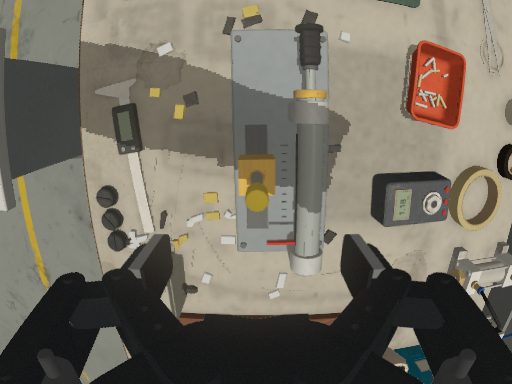

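Run:
```python
from m import *
A=load('scene13')[2];B=load('side13')[2]
print('head',tri(ray(A,320.1,193.1),ray(B,240.3,240.1)))
s,R=tool(); im,d,M=grab('wrist','w14'); go(None)
cv2.imwrite('pics/w14c.png',cv2.resize(im[15:285,215:345,::-1],None,fx=2.2,fy=2.2))
hsv=cv2.cvtColor(im,cv2.COLOR_RGB2HSV)
for c,st in blobs(im,(0,170,100),(6,255,255),12): print('red',c,st)
cv2.imwrite('pics/w14a.png',cv2.resize(im[15:115,270:350,::-1],None,fx=6,fy=6,interpolation=cv2.INTER_CUBIC))
cv2.imwrite('pics/w14b.png',cv2.resize(im[145:275,230:340,::-1],None,fx=4.5,fy=4.5,interpolation=cv2.INTER_CUBIC))
```

```text
head (array([ 0.58352822, -0.08963503,  0.11704048]), np.float64(0.0007506905043669621))
clock 14.55 tcp [ 0.5797 -0.0837  0.1887] gap 0.0857 F [-0.12 -0.34 -0.72]
R [[-0.001, 1.0, 0.007], [0.0, 0.007, -1.0], [-1.0, -0.001, -0.001]] jaw yaw deg 0.42
red (np.float64(440.5), np.float64(84.8)) (np.int32(411), np.int32(41), np.int32(56), np.int32(88), np.int32(2936))
red (np.float64(447.6), np.float64(189.6)) (np.int32(446), np.int32(188), np.int32(4), np.int32(4), np.int32(15))
red (np.float64(446.3), np.float64(201.3)) (np.int32(445), np.int32(200), np.int32(4), np.int32(4), np.int32(12))
red (np.float64(444.6), np.float64(212.8)) (np.int32(443), np.int32(211), np.int32(4), np.int32(4), np.int32(13))
red (np.float64(281.7), np.float64(243.5)) (np.int32(268), np.int32(243), np.int32(28), np.int32(2), np.int32(55))
```

View pics/w14a.png

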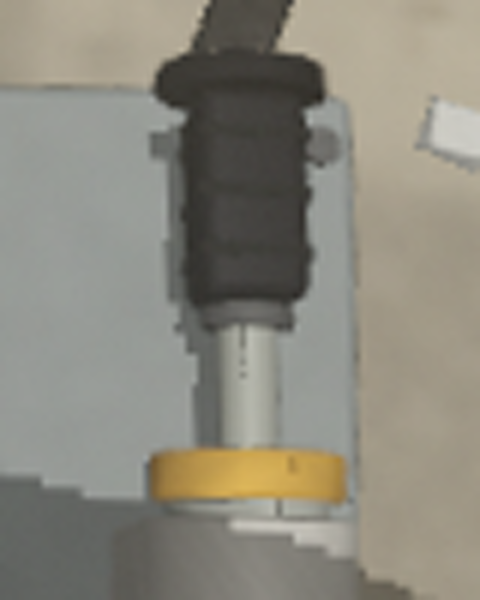

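View pics/w14b.png

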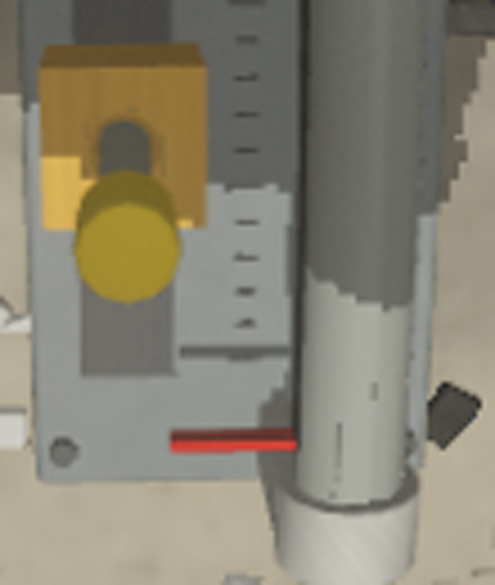

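Run:
```python
from m import *
W=load('w14')[2];W10=load('w10')[2]
S=load('side13');C=load('scene13');S0=load('side0');C0=load('scene0')
h=onz(W10,256.9,177.4,.048,True); print('hole wrist',h.round(4))
k=onz(W,270+247/6,15+190/6,.067,True); f1=onz(W,270+240/6,15+80/6,.065,True); g=onz(W,270+247/6,15+300/6,.065,True)
b=onz(W,230+354/4.5,145+250/4.5,.067,True); b0=onz(W,230+356/4.5,145+10/4.5,.067,True)
print('knob mid',k.round(4),'flange',f1.round(4),'inner end',g.round(4),'barrel',b.round(4),b0.round(4))
print('yaw', [np.degrees(np.arctan2(-(p-q)[0],(p-q)[1])).round(2) for p,q in [(k,b),(k,b0),(b0,b)]])
# plate left edge
e1=onz(W,230+38/4.5,145+480/4.5,.012,True); e2=onz(W,230+22/4.5,145+110/4.5,.012,True);e3=onz(W,233,32,.012,True); print('edge',e1.round(4),e2.round(4),e3.round(4),[np.degrees(np.arctan2(-(p-q)[0],(p-q)[1])).round(2) for p,q in [(e2,e1),(e3,e1)]])
p=onz(W,268.5,243.5,.068,True); p2=onz(W,295,243.5,.068,True); print('pointer wrist',p.round(4),p2.round(4))
print('side pointer',onz(S0[2],247.5,285.5,.068).round(4),onz(S0[2],261,285.5,.068).round(4),'hole',onz(S0[2],241.75,262.9,.048).round(4))
print('scene pointer',onz(C0[2],355,227.5,.065).round(4),'hole',onz(C0[2],317.6,225.6,.048).round(4), onz(C0[2],358.1,222.7,.067).round(4))
for c,s in blobs(S0[0],(0,120,80),(8,255,255),10)+blobs(C0[0],(0,120,80),(8,255,255),10):print(c,s)
```

```text
hole wrist [ 0.5802 -0.0901  0.048 ]
knob mid [0.632  0.0482 0.067 ] flange [0.6313 0.0681 0.065 ] inner end [0.6324 0.0296 0.065 ] barrel [ 0.6342 -0.1093  0.067 ] [ 0.6318 -0.0533  0.067 ]
yaw [np.float64(0.79), np.float64(-0.08), np.float64(2.37)]
edge [ 0.5565 -0.1981  0.012 ] [ 0.5535 -0.0883  0.012 ] [0.5509 0.0761 0.012 ] [np.float64(1.58), np.float64(1.17)]
pointer wrist [ 0.593  -0.1584  0.068 ] [ 0.6221 -0.1585  0.068 ]
side pointer [ 0.5982 -0.1591  0.068 ] [ 0.6236 -0.159   0.068 ] hole [ 0.5842 -0.0904  0.048 ]
scene pointer [ 0.5933 -0.1614  0.065 ] hole [ 0.5795 -0.0923  0.048 ] [ 0.6085 -0.1599  0.067 ]
(np.float64(358.9), np.float64(181.7)) (np.int32(354), np.int32(174), np.int32(12), np.int32(15), np.int32(59))
(np.float64(434.3), np.float64(209.3)) (np.int32(430), np.int32(206), np.int32(9), np.int32(7), np.int32(38))
(np.float64(340.3), np.float64(228.6)) (np.int32(324), np.int32(211), np.int32(35), np.int32(38), np.int32(984))
(np.float64(254.0), np.float64(285.2)) (np.int32(246), np.int32(284), np.int32(17), np.int32(4), np.int32(45))
(np.float64(364.6), np.float64(125.3)) (np.int32(361), np.int32(114), np.int32(7), np.int32(18), np.int32(61))
(np.float64(282.6), np.float64(151.3)) (np.int32(271), np.int32(147), np.int32(24), np.int32(11), np.int32(152))
(np.float64(322.0), np.float64(178.3)) (np.int32(299), np.int32(165), np.int32(48), np.int32(29), np.int32(865))
(np.float64(358.0), np.float64(223.0)) (np.int32(354), np.int32(218), np.int32(9), np.int32(11), np.int32(40))
```

The head triangulates to z=0.117, so the pin is fully home. The pointer-to-pin distance is about 68.5 mm in all three views (68.3–69). The knob as measured, (0.632,0.048), agrees with the geometry prediction. I'll move above the knob.

Request:
servo_tool:
  increments:
    - {"offset": [0,0.6,-1.5],"yaw": -0.1}
    - {"offset": [0,1.5,-4],"yaw": -0.3}
    - {"offset": [0,2.5,-6.5],"yaw": -0.5}
    - {"offset": [0,3.5,-9],"yaw": -0.8}
    - {"offset": [0,4.5,-11.5],"yaw": -0.8}
    - {"offset": [0,5.2,-13.2],"yaw": -0.8}
    - {"offset": [0,5.3,-13.7],"yaw": -0.8}
    - {"offset": [0,5.3,-13.7],"yaw": -0.8}

```text
clock: 15.35
tcp_pos: [0.632, 0.0543, 0.189]
orientation: [0.505, 0.494, 0.506, -0.495]
wrist_force: [-0.1, -0.1, 0.7]
finger_gap: 0.0857
```

Request:
servo_tool:
  increments:
    - {"offset": [1.5,0,0],"yaw": 0}
    - {"offset": [3.5,0,0],"yaw": 0}
    - {"offset": [5.5,0,0],"yaw": 0}
    - {"offset": [7.5,0,0],"yaw": 0}
    - {"offset": [8.6,0,0],"yaw": 0}
    - {"offset": [9,0,0],"yaw": 0}
    - {"offset": [9,0,0],"yaw": 0}
    - {"offset": [9,0,0],"yaw": 0}

```text
clock: 16.15
tcp_pos: [0.6329, 0.0532, 0.1007]
orientation: [0.506, 0.495, 0.505, -0.494]
wrist_force: [0.3, 0.4, -0.0]
finger_gap: 0.0854
```

Run:
```python
from m import *
go([.6325,.0536,.1])
for n in('scene','side','wrist'): grab(n,n+'15')
go([.6325,.0536,.017])
a=load('scene15')[0];b=load('side15')[0]
cv2.imwrite('pics/ab15.png',np.hstack([cv2.resize(a[110:250,230:370],None,fx=2.8,fy=2.8),cv2.resize(b[130:270,200:340],None,fx=2.8,fy=2.8)])[:,:,::-1])
```

```text
clock 16.15 tcp [0.6329 0.0532 0.1007] gap 0.0854 F [ 0.33  0.45 -0.03]
R [[0.002, 1.0, 0.021], [-0.0, 0.021, -1.0], [-1.0, 0.002, 0.0]] jaw yaw deg 1.2
offset cm [ 0.07 -0.04 -0.04]
clock 16.3 tcp [0.633  0.0534 0.1007] gap 0.0856 F [-0.65 -0.2   0.06]
R [[0.002, 1.0, 0.021], [-0.0, 0.021, -1.0], [-1.0, 0.002, 0.0]] jaw yaw deg 1.22
offset cm [ 8.37 -0.07 -0.02]
```

View pics/ab15.png

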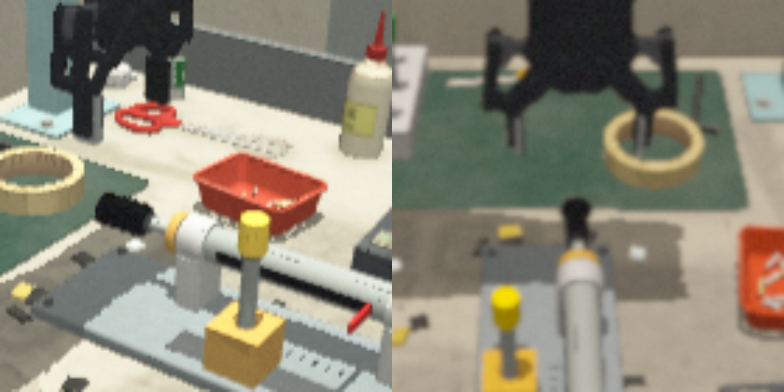

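View pics/wrist15.png

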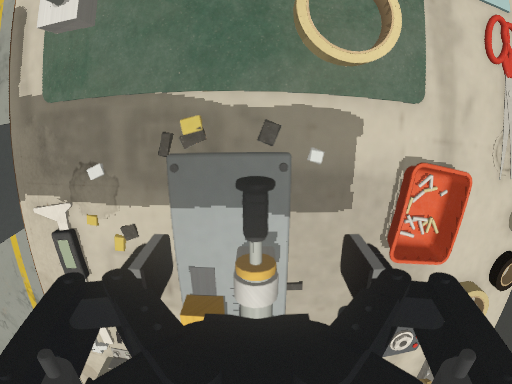

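The knob is centred between the fingers at (256,213), with the finger line at column 257. I'll lower to the grip.

Request:
servo_tool:
  increments:
    - {"offset": [1.5,0,0],"yaw": 0}
    - {"offset": [3.5,0,0],"yaw": 0}
    - {"offset": [5.5,0,0],"yaw": 0}
    - {"offset": [7,0,0],"yaw": 0}
    - {"offset": [8,0,0],"yaw": 0}
    - {"offset": [8.3,0,0],"yaw": 0}
    - {"offset": [8.3,0,0],"yaw": 0}
    - {"offset": [8.3,0,0],"yaw": 0}

```text
clock: 17.1
tcp_pos: [0.6331, 0.0535, 0.0176]
orientation: [0.506, 0.495, 0.505, -0.494]
wrist_force: [0.3, 0.2, 0.3]
finger_gap: 0.0853
```

Run:
```python
from m import *
go(None)
for n in('scene','side','wrist'): grab(n,n+'16')
go([.6325,.0536,.017])
a=load('scene16')[0];b=load('side16')[0]
cv2.imwrite('pics/ab16.png',np.hstack([cv2.resize(a[110:250,230:370],None,fx=2.8,fy=2.8),cv2.resize(b[130:270,200:340],None,fx=2.8,fy=2.8)])[:,:,::-1])
```

```text
clock 17.1 tcp [0.6331 0.0535 0.0176] gap 0.0853 F [0.3  0.19 0.28]
R [[0.002, 1.0, 0.021], [0.0, 0.021, -1.0], [-1.0, 0.002, 0.0]] jaw yaw deg 1.22
clock 17.25 tcp [0.633  0.0535 0.0176] gap 0.0855 F [0.13 0.76 0.24]
R [[0.002, 1.0, 0.021], [-0.0, 0.021, -1.0], [-1.0, 0.002, 0.0]] jaw yaw deg 1.22
offset cm [ 0.06 -0.05 -0.01]
```

View pics/ab16.png

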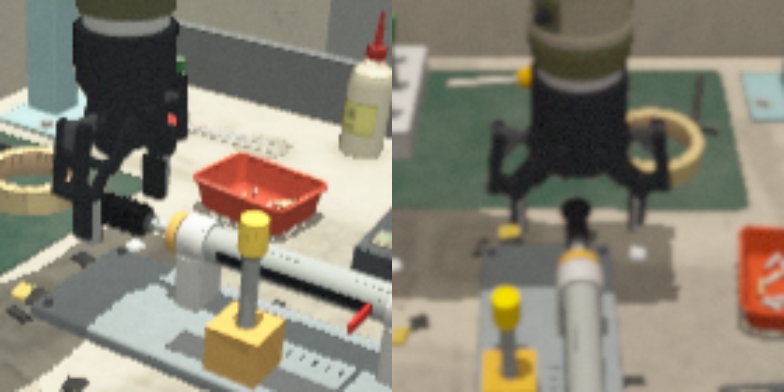

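View pics/wrist16.png

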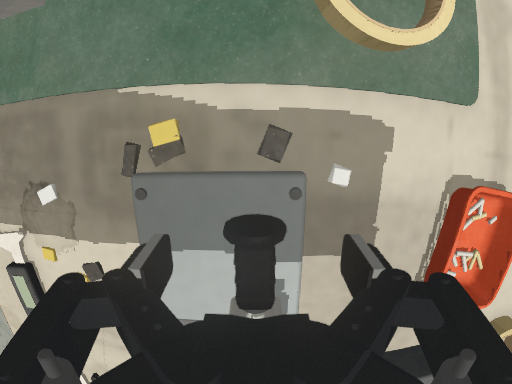

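The knob sits between the pads, so I'll close on it.

Request:
servo_tool:
  increments:
    - {"offset": [0,0,0],"yaw": 0}
    - {"offset": [0,0,0],"yaw": 0}
    - {"offset": [0,0,0],"yaw": 0}
    - {"offset": [0,0,0],"yaw": 0}
    - {"offset": [0,0,0],"yaw": 0}
    - {"offset": [0,0,0],"yaw": 0}
    - {"offset": [0,0,0],"yaw": 0}
    - {"offset": [0,0,0],"yaw": 0}
  claw: 0
  force: 80

```text
clock: 18.05
tcp_pos: [0.6323, 0.0535, 0.0168]
orientation: [0.505, 0.495, 0.505, -0.495]
wrist_force: [-0.9, -0.2, 2.9]
finger_gap: 0.0171
```

Run:
```python
from m import *
go(None)
for n in('scene','side','wrist'): grab(n,n+'17')
a=load('scene17')[0];b=load('wrist17')[0]
cv2.imwrite('pics/ab17.png',np.hstack([cv2.resize(a[110:250,230:370],None,fx=2.8,fy=2.8),cv2.resize(b[180:320,186:326],None,fx=2.8,fy=2.8)])[:,:,::-1])
```

```text
clock 18.05 tcp [0.6323 0.0535 0.0168] gap 0.0171 F [-0.95 -0.21  2.95]
R [[0.0, 1.0, 0.021], [0.0, 0.021, -1.0], [-1.0, 0.0, -0.0]] jaw yaw deg 1.22
```

View pics/ab17.png

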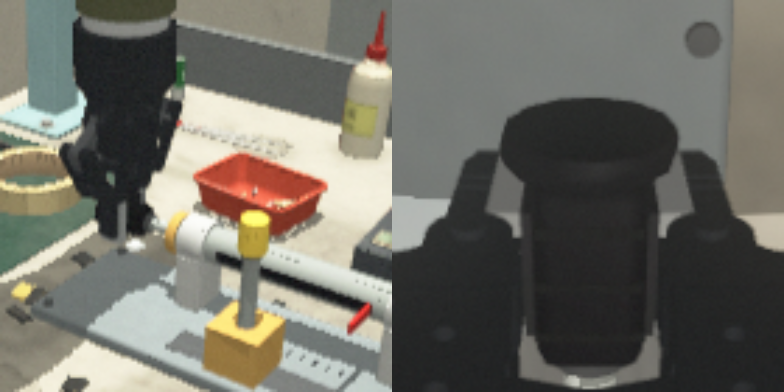

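The knob is gripped with a gap of 17.1 mm. I'll draw it out 60 mm first, smoothly, then measure.

Request:
servo_tool:
  increments:
    - {"offset": [0,0,-0.4],"yaw": 0}
    - {"offset": [0,0,-0.8],"yaw": 0}
    - {"offset": [0,0,-1.2],"yaw": 0}
    - {"offset": [0,0,-1.6],"yaw": 0}
    - {"offset": [0,0,-2],"yaw": 0}
    - {"offset": [0,0,-2.4],"yaw": 0}
    - {"offset": [0,0,-2.7],"yaw": 0}
    - {"offset": [0,0,-3],"yaw": 0}

```text
clock: 19.0
tcp_pos: [0.6315, 0.082, 0.0168]
orientation: [0.506, 0.494, 0.504, -0.496]
wrist_force: [-1.8, -8.4, 3.8]
finger_gap: 0.0171
```

Request:
servo_tool:
  increments:
    - {"offset": [0,0,-0.4],"yaw": 0}
    - {"offset": [0,0,-0.8],"yaw": 0}
    - {"offset": [0,0,-1.3],"yaw": 0}
    - {"offset": [0,0,-1.8],"yaw": 0}
    - {"offset": [0,0,-2.3],"yaw": 0}
    - {"offset": [0,0,-2.7],"yaw": 0}
    - {"offset": [0,0,-3],"yaw": 0}
    - {"offset": [0,0,-3],"yaw": 0}

```text
clock: 19.8
tcp_pos: [0.6308, 0.1113, 0.0168]
orientation: [0.506, 0.494, 0.504, -0.496]
wrist_force: [-2.2, -9.8, 4.7]
finger_gap: 0.0169
```

Run:
```python
from m import *
go(None)
for n in('scene','side'): grab(n,n+'18')
go(None)
a=load('scene18')[0];b=load('side18')[0]
cv2.imwrite('pics/ab18.png',np.hstack([cv2.resize(a[150:260,260:370],None,fx=3.6,fy=3.6,interpolation=cv2.INTER_CUBIC),cv2.resize(b[210:320,200:310],None,fx=3.6,fy=3.6,interpolation=cv2.INTER_CUBIC)])[:,:,::-1])
S=load('side18');C=load('scene18')
for c,s in blobs(S[0],(0,150,60),(8,255,255),6): print('side',c,s,onz(S[2],*c,.068).round(4))
for c,s in blobs(C[0],(0,150,60),(8,255,255),6): print('scene',c,s,onz(C[2],*c,.067).round(4))
```

```text
clock 19.8 tcp [0.6308 0.1113 0.0168] gap 0.0169 F [-2.22 -9.76  4.73]
R [[-0.0, 1.0, 0.02], [-0.004, 0.02, -1.0], [-1.0, -0.0, 0.004]] jaw yaw deg 1.14
clock 19.9 tcp [0.6309 0.1111 0.0168] gap 0.0172 F [-2.34 -9.73  4.73]
R [[-0.0, 1.0, 0.02], [-0.004, 0.02, -1.0], [-1.0, -0.0, 0.004]] jaw yaw deg 1.13
side (np.float64(359.0), np.float64(181.6)) (np.int32(355), np.int32(175), np.int32(11), np.int32(14), np.int32(38)) [0.8763 0.1537 0.068 ]
side (np.float64(434.2), np.float64(209.3)) (np.int32(431), np.int32(206), np.int32(7), np.int32(7), np.int32(34)) [1.0285 0.0505 0.068 ]
side (np.float64(340.4), np.float64(228.5)) (np.int32(324), np.int32(211), np.int32(35), np.int32(38), np.int32(893)) [ 0.7994 -0.0112  0.068 ]
side (np.float64(254.0), np.float64(260.9)) (np.int32(247), np.int32(260), np.int32(14), np.int32(3), np.int32(21)) [ 0.6099 -0.101   0.068 ]
scene (np.float64(364.6), np.float64(125.2)) (np.int32(361), np.int32(115), np.int32(7), np.int32(16), np.int32(53)) [1.1263 0.0652 0.067 ]
scene (np.float64(282.6), np.float64(151.4)) (np.int32(271), np.int32(147), np.int32(23), np.int32(11), np.int32(148)) [0.8018 0.1459 0.067 ]
scene (np.float64(322.0), np.float64(177.4)) (np.int32(299), np.int32(165), np.int32(48), np.int32(29), np.int32(733)) [ 0.7316 -0.0127  0.067 ]
scene (np.float64(330.3), np.float64(212.5)) (np.int32(326), np.int32(209), np.int32(9), np.int32(9), np.int32(32)) [ 0.6086 -0.1019  0.067 ]
```

View pics/ab18.png

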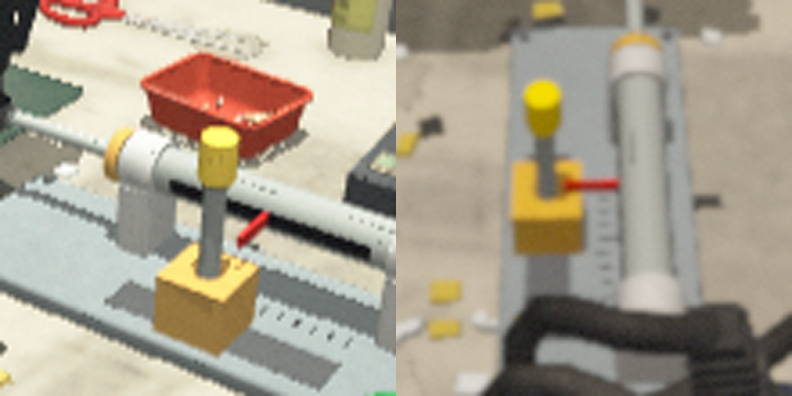

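The pointer moved 58.0 mm in both views with no slip. About 10.5 mm remains.

Request:
servo_tool:
  increments:
    - {"offset": [0,0,-0.2],"yaw": 0}
    - {"offset": [0,0,-0.4],"yaw": 0}
    - {"offset": [0,0,-0.6],"yaw": 0}
    - {"offset": [0,0,-0.8],"yaw": 0}
    - {"offset": [0,0,-1],"yaw": 0}
    - {"offset": [0,0,-1.07],"yaw": 0}
    - {"offset": [0,0,-1.07],"yaw": 0}
    - {"offset": [0,0,-1.07],"yaw": 0}

```text
clock: 20.7
tcp_pos: [0.6306, 0.1213, 0.0168]
orientation: [0.506, 0.494, 0.504, -0.497]
wrist_force: [-1.7, -11.7, 5.3]
finger_gap: 0.0168
```

Run:
```python
from m import *
go(None)
for n in('scene','side'): grab(n,n+'19')
go(None)
a=load('scene19')[0];b=load('side19')[0]
cv2.imwrite('pics/ab19.png',np.hstack([cv2.resize(a[180:260,280:360],None,fx=4.9,fy=4.9,interpolation=cv2.INTER_CUBIC),cv2.resize(b[220:300,210:290],None,fx=4.9,fy=4.9,interpolation=cv2.INTER_CUBIC)])[:,:,::-1])
S=load('side19');C=load('scene19')
for c,s in blobs(S[0],(0,120,60),(8,255,255),6): 
    if 240<c[0]<270: print('side',c,s,onz(S[2],*c,.068).round(4))
for c,s in blobs(C[0],(0,120,60),(8,255,255),6): 
    if c[1]>195: print('scene',c,s,onz(C[2],*c,.067).round(4))
```

```text
clock 20.7 tcp [0.6306 0.1213 0.0168] gap 0.0168 F [ -1.65 -11.7    5.31]
R [[-0.0, 1.0, 0.019], [-0.005, 0.019, -1.0], [-1.0, -0.0, 0.005]] jaw yaw deg 1.11
clock 20.8 tcp [0.6306 0.1213 0.0168] gap 0.0168 F [ -1.45 -11.82   4.87]
R [[-0.0, 1.0, 0.019], [-0.005, 0.019, -1.0], [-1.0, -0.001, 0.005]] jaw yaw deg 1.1
side (np.float64(254.8), np.float64(257.0)) (np.int32(248), np.int32(256), np.int32(14), np.int32(3), np.int32(36)) [ 0.6114 -0.0911  0.068 ]
scene (np.float64(325.6), np.float64(210.9)) (np.int32(322), np.int32(207), np.int32(8), np.int32(10), np.int32(36)) [ 0.6083 -0.0918  0.067 ]
```

View pics/ab19.png

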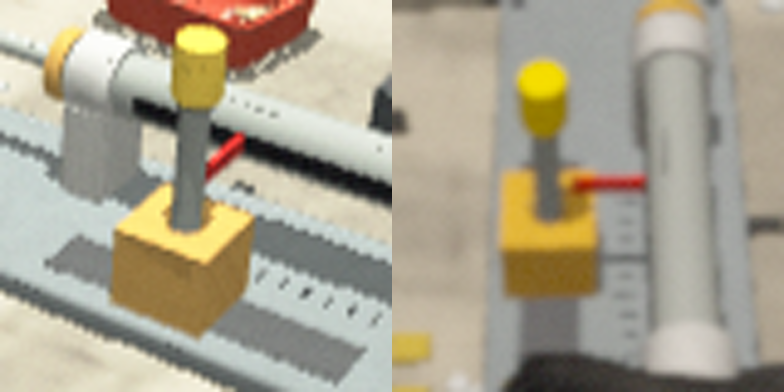

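The pulled length is about 67.9 mm, which leaves 1–1.5 mm by my estimates. One small trim, then a final check.

Request:
servo_tool:
  increments:
    - {"offset": [0,0,-0.05],"yaw": 0}
    - {"offset": [0,0,-0.12],"yaw": 0}
    - {"offset": [0,0,-0.12],"yaw": 0}
    - {"offset": [0,0,-0.12],"yaw": 0}
    - {"offset": [0,0,-0.12],"yaw": 0}
    - {"offset": [0,0,-0.12],"yaw": 0}
    - {"offset": [0,0,-0.12],"yaw": 0}
    - {"offset": [0,0,-0.12],"yaw": 0}

```text
clock: 21.6
tcp_pos: [0.6305, 0.1223, 0.0168]
orientation: [0.506, 0.494, 0.504, -0.497]
wrist_force: [-2.0, -12.1, 5.7]
finger_gap: 0.0171
```

Run:
```python
from m import *
go(None)
for n in('scene','side'): grab(n,n+'20')
S=load('side20');C=load('scene20')
P={}
for c,s in blobs(S[0],(0,120,60),(8,255,255),6): 
    if 240<c[0]<270: print('side',c,s,onz(S[2],*c,.068).round(4)); P['s']=c
for c,s in blobs(C[0],(0,120,60),(8,255,255),6): 
    if c[1]>195: print('scene',c,s,onz(C[2],*c,.067).round(4))
h={}
for k,I in (('side',S),('scene',C)):
    for c,s in blobs(I[0],(22,150,60),(32,255,255),30): 
        if 225<c[0]<335 and 180<c[1]<250: print(k,'head',c,s); h[k]=c
print(tri(ray(C[2],*h['scene']),ray(S[2],*h['side'])))
print(load('side13')[0].shape,[x for x in blobs(load('side13')[0],(22,150,60),(32,255,255),30) if 225<x[0][0]<335 and 180<x[0][1]<250])
a=S[0];cv2.imwrite('pics/s20.png',cv2.resize(np.hstack([C[0][100:260,80:400]]),None,fx=2.4,fy=2.4)[:,:,::-1])
```

```text
clock 21.6 tcp [0.6305 0.1223 0.0168] gap 0.0171 F [ -1.98 -12.07   5.67]
R [[-0.001, 1.0, 0.019], [-0.005, 0.019, -1.0], [-1.0, -0.001, 0.005]] jaw yaw deg 1.1
side (np.float64(255.8), np.float64(256.4)) (np.int32(251), np.int32(255), np.int32(11), np.int32(3), np.int32(23)) [ 0.6135 -0.0895  0.068 ]
scene (np.float64(325.3), np.float64(210.7)) (np.int32(322), np.int32(207), np.int32(8), np.int32(9), np.int32(34)) [ 0.6086 -0.091   0.067 ]
scene (np.float64(409.1), np.float64(356.1)) (np.int32(408), np.int32(354), np.int32(3), np.int32(5), np.int32(7)) [ 0.3777 -0.3356  0.067 ]
scene (np.float64(411.7), np.float64(359.0)) (np.int32(410), np.int32(357), np.int32(4), np.int32(4), np.int32(6)) [ 0.3755 -0.3395  0.067 ]
scene (np.float64(432.0), np.float64(369.5)) (np.int32(430), np.int32(367), np.int32(5), np.int32(6), np.int32(13)) [ 0.3759 -0.3626  0.067 ]
scene (np.float64(444.7), np.float64(378.2)) (np.int32(443), np.int32(377), np.int32(5), np.int32(3), np.int32(6)) [ 0.3733 -0.3773  0.067 ]
scene (np.float64(458.2), np.float64(381.3)) (np.int32(456), np.int32(380), np.int32(5), np.int32(4), np.int32(6)) [ 0.3787 -0.3902  0.067 ]
side head (np.float64(240.3), np.float64(239.6)) (np.int32(236), np.int32(233), np.int32(10), np.int32(15), np.int32(118))
scene head (np.float64(319.9), np.float64(194.5)) (np.int32(315), np.int32(185), np.int32(11), np.int32(17), np.int32(127))
(array([ 0.58338315, -0.08848535,  0.11506551]), np.float64(0.003594593812049076))
(384, 512, 3) [((np.float64(240.3), np.float64(240.1)), (np.int32(236), np.int32(233), np.int32(10), np.int32(15), np.int32(123)))]
```

View pics/s20.png

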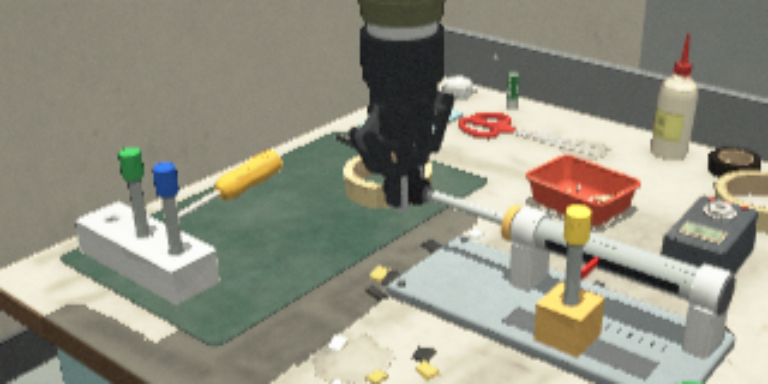

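The pointer is level with the pin to about 1 mm, the grip holds, and the pin, rack and bystanders are undisturbed. Handing in.

Run:
```python
from m import *
print(env.hand_in()); go(None)
```

```text
the job is handed in; nothing more can be done
None
the job is handed in; nothing more can be done
```

I stood the yellow pin in the brass block's bore and let go of it. Then I drew the rod out by its knob and handed in at about 21.7 s, still holding it. The hand-in gave no verdict.

- **Pin:** Right after release its head was at z = 0.117 m, which is where it should be when fully home. After the pull, its outline in the side view was almost unchanged. The last two-view reading came out 2 mm lower, with a 3.6 mm mismatch between the rays, because the colour mask clipped the head in one view.
- **Pull:** The rod came out about 69 mm. Before the pull, the pointer-to-pin distance measured 68–69 mm in three views. In the last images the pointer was within about 1–1.5 mm of the pin's middle. The side view put it about level and the scene view about 1 mm off.
- **Grip:** The last reading showed the fingers 17.1 mm apart on the knob, with about 12 N of spring pull. The knob did not slip.
- **Everything else:** The other two pins and the objects in view of the last picture looked undisturbed. I did not measure them.

**Disagreement:** The real fingertips were about 30 mm short of the reported TCP, and about 3.5 mm to one side. I found this from the camera views before the first grasp and worked from the images instead. The wrist camera also read about 4 mm off sideways, so I lined up the block's bore by matching where the empty rack bore had appeared in its picture.

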